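# Clamp the heat sinks on the mill bed and start it

### The job

Load the drilling mill: lay every silver heat sink flat on the slotted bed with one end pushed home under the lip of the far fence, and fix each with a clamp from the blue rack: let the T head down into the middle slot, beside the support rail, so that the disc bears on the free end of the heat sink's base, turn it square under the slot lips and screw the winged nut tight. Only when all are clamped, slide the yellow transport lock fully away from the gantry to its end stop, and then pull the red power knob right out and let it spring back. Knock over or push away none of the other things on the bench.

Things in the scene. Friction and masses are not known exactly. Their poses are not given: they have to be found in the camera images.
- mill: Desktop drilling mill, fixed. Origin at bench level under the bed; x away from the robot, y left along the slots, z up. Flat bed, top at z = 45 mm, x -125..125, y -300..180, with T-slots along y at x = -95, -30, 35 mm. Heat sinks lie between support rail and fence, their length along x. The parked gantry and spindle, up to 203 mm above the bench, stand at y -290..-169 mm: keep clear.
- slot (a point): On the centre line of the middle T-slot, level with the bed top, at mill y = 35 mm; axes as the mill's. Mouth 19 mm wide, lips 8 mm thick, cavity below 32 mm wide, its floor 24 mm under the bed top. A dark support rail 7 mm tall (as a heat sink's base) lies 12 to 32 mm on the robot's side of this line, mill y -100..170.
- fence (a point): Foot of the dark toe fence's face (123 mm beyond the slot line), level with the bed top, at mill y = 35 mm; axes as the mill's. The fence is 18 mm tall, mill y -100..170; a lip overhangs its face by 8 mm, 10 to 18 mm above the bed: the end of a heat sink's base slides under it and butts on the face.
- rack: Blue clamp rack, 56 x 205 x 34 mm, fixed on the bench at the left front. Origin at the centre of its underside; three pockets along its y, 66 mm apart, each with one clamp that hangs by its disc on the rack's top, head and wing along the row; lift it straight out (25 mm). One clamp per heat sink; a spare may stay.
- lock (a joint): Transport lock of the gantry: yellow grip (20 mm in mill x, 30 mm along y, 34 mm tall) on the mill's front beam. Travel 0..0.045 m along the mill's +y: starts near 0 (locked, at the gantry's foot); 0.045 = unlocked, at its end stop. Friction about 3 N; it stays where it is left.
- lock_grip (a point): In the yellow lock grip, 13 mm below its top; moves with it; axes as the mill's.
- power (a joint): Pull-on power knob on top of the grey control box (120 x 85 x 52 mm, right of the mill): red round knob, head 36 mm across and 20 mm tall on a thin stem, axis upright. Value = how far it is pulled up, 0..0.012 m; pulled right out (12 mm) it switches on; let go, it springs back to 0. Spring 4 N at rest, 10 N fully out.
- power_grip (a point): On the red knob's axis, halfway up its head (10 mm below its top); z up; moves with it.
- bolt0: T-bolt of a clamp, 83 mm tall. Origin on its axis at the underside of the T head; z up, y along the head (16 x 31 mm, 8 mm tall). Two opposite corners are cut back: in the slot it turns only clockwise (from above), from along the slot to square across, where the cavity walls stop it (up to 0.2 rad past square). Shank 10 mm; a mark on its top end shows the head's direction.
- nut0 (a joint): Nut on that bolt, rad: 0 as found (wing along the head), growing clockwise from above, running 2 mm down the bolt per rad. Stiff (0.06 N m): the clamp turns with the wing until the head is stopped. Disc 44 mm across, underside 25 mm above the head's at 0; let down, the clamp hangs by it on rail and heat sink, head 2 mm below the lips: it grips from about 1 rad, tight at 1.4 to 1.8 (0.4 N m).
- wing0 (a point): Centre of that nut's orange wing: a bar 14 mm thick, 56 mm long (this frame's y), 22 mm tall, centred 41 mm above the disc's underside (66 mm above the head's). Turns with the nut, z up.
- bolt1: T-bolt of a clamp, 83 mm tall. Origin on its axis at the underside of the T head; z up, y along the head (16 x 31 mm, 8 mm tall). Two opposite corners are cut back: in the slot it turns only clockwise (from above), from along the slot to square across, where the cavity walls stop it (up to 0.2 rad past square). Shank 10 mm; a mark on its top end shows the head's direction.
- nut1 (a joint): Nut on that bolt, rad: 0 as found (wing along the head), growing clockwise from above, running 2 mm down the bolt per rad. Stiff (0.06 N m): the clamp turns with the wing until the head is stopped. Disc 44 mm across, underside 25 mm above the head's at 0; let down, the clamp hangs by it on rail and heat sink, head 2 mm below the lips: it grips from about 1 rad, tight at 1.4 to 1.8 (0.4 N m).
- wing1 (a point): Centre of that nut's orange wing: a bar 14 mm thick, 56 mm long (this frame's y), 22 mm tall, centred 41 mm above the disc's underside (66 mm above the head's). Turns with the nut, z up.
- bolt2: T-bolt of a clamp, 83 mm tall. Origin on its axis at the underside of the T head; z up, y along the head (16 x 31 mm, 8 mm tall). Two opposite corners are cut back: in the slot it turns only clockwise (from above), from along the slot to square across, where the cavity walls stop it (up to 0.2 rad past square). Shank 10 mm; a mark on its top end shows the head's direction.
- nut2 (a joint): Nut on that bolt, rad: 0 as found (wing along the head), growing clockwise from above, running 2 mm down the bolt per rad. Stiff (0.06 N m): the clamp turns with the wing until the head is stopped. Disc 44 mm across, underside 25 mm above the head's at 0; let down, the clamp hangs by it on rail and heat sink, head 2 mm below the lips: it grips from about 1 rad, tight at 1.4 to 1.8 (0.4 N m).
- wing2 (a point): Centre of that nut's orange wing: a bar 14 mm thick, 56 mm long (this frame's y), 22 mm tall, centred 41 mm above the disc's underside (66 mm above the head's). Turns with the nut, z up.
- sink0: Silver aluminium finned heat sink, 0.15 to 0.3 kg (two or three are present). Origin at the centre of its underside; x along its length. Base 110 x 50 x 7 mm; fins 72 x 36 mm in the middle, up to 32 mm above the underside, 19 mm of bare base at each end. Grip across the fins (36 mm). Either end may go to the fence.
- sink1: Silver aluminium finned heat sink, 0.15 to 0.3 kg (two or three are present). Origin at the centre of its underside; x along its length. Base 110 x 50 x 7 mm; fins 72 x 36 mm in the middle, up to 32 mm above the underside, 19 mm of bare base at each end. Grip across the fins (36 mm). Either end may go to the fence.
- sink2: Silver aluminium finned heat sink, 0.15 to 0.3 kg (two or three are present). Origin at the centre of its underside; x along its length. Base 110 x 50 x 7 mm; fins 72 x 36 mm in the middle, up to 32 mm above the underside, 19 mm of bare base at each end. Grip across the fins (36 mm). Either end may go to the fence.
- spool: Bystander: solder spool 64 mm across, 50 mm tall. Not part of the job.
- flux: Bystander: green flux bottle 52 mm across, 130 mm tall. Not part of the job.
- driver: Bystander: screwdriver 190 mm long with blue handle, lying. Not part of the job.
- board: Bystander: brown circuit board 100 x 75 mm, lying. Not part of the job.
Mind the look-alikes: they are no part of the job. Leave any purple or turquoise look-alike of the bolt1 alone.

How it is judged:
By the outcome, as a careful person would: the job done as asked, in the order asked, and still so for the second after the job is handed in, with the robot touching nothing.
Of sink0, sink1, sink2 only 2 to 3 are there at a start; the rules pass over those that are not, and their reading is None.
At some moment in a run one of sink0, sink1, sink2 may be knocked a few centimetres aside while the robot is not near it.
It also fails if it takes over 210 s, if anything falls off the work surface, if the arm or the gripper's body presses on something with over 40 N, if the wrist force passes 120 N, or if a joint passes its speed limit or range.

### The arm

A 6-joint arm with a two-finger parallel gripper is mounted at the origin on the work surface. World frame = base frame: x ahead of the robot, y to its left, z up, the work surface at z = 0. Lengths are in mm, angles in rad, forces in N, time in s.
With the tool pointing down it reaches from about 350 to 950 mm from the base axis. Payload 17.4 kg.
Tool frame: the origin (TCP) lies midway between the tips of the shut fingers; the grasp point (between the pads) lies 19 mm behind it (manip.grasp_offset is the x of the grasp point in the tool frame, in mm); x points along the fingers, z is the direction in which the jaws open and shut, and the axes are right-handed (so a half turn about x gives the same grasp; the last joint's range is limited). The gripper opens to 93 mm and grips with 3 to 60 N. Pads are 15 mm wide; open, the fingers measure 128 mm over their backs; the gripper's body (75 mm by 188 mm) begins 65 mm behind the grasp point.
Start: joints at [-1.267, 0.116, 1.442, -0, 1.584, -0.038], TCP at [226.24, -635.962, 218.646] pointing down, gripper open.
Joint ranges: [-2.83, 2.83], [-0.83, 2.19], [0.07, 2.5], [-1.14, 4.28], [0.01, 3], [-2.97, 2.97]. Speed limits (rad/s): [1.89, 1.89, 2.22, 3.14, 3.14, 3.14].

### API

Orientations are given as a unit quaternion [x, y, z, w].
In Python, from rig import manip gives the robot as it stands.
- The arm moves only by the tool carry_out, never from a script. Its argument "commands" is a list of rows, each an object with "slide": the shift along the tool's x, y, z in cm, a list of three; "angular": the turn, a rotation vector about the tool's x, y, z in rad, a list of three. In form: [{"slide": [x, y, z], "angular": [rx, ry, rz]}, ...]. A call has 1 to 20 rows; each row shifts and turns the commanded pose from where the row before left it, along the tool's axes as they then stand; what a row does not reach is not made up. A row lasts 1/10 s, in which the tool goes at most 50 mm and 8.59 degrees, less where a joint would pass 70% of its speed; a pose out of reach is approached as far as the arm can. A call is refused whole if a number of a shift passes 5 or a number of a turn 0.15, either way. A call with a gripper value outside its range is refused whole. "hand" is the closure, from -1 (fully open) to 1 (shut), so that 0 is half open, set as the call begins (left out, the last holds). The fingers move at their own pace and stop on an object; "squeeze" is the grip in N (left out, the last holds). Time passes only in rows, so rows that do not move let the fingers close. It gives the time, the measured TCP pose, the force and the opening at its end, in the units of the state.
- manip.state(): the state, without advancing time (a new reading comes with each control period).
- manip.get_image(name): name is "scene" or "top" or "wrist"; returns the picture (384x512x3 uint8, red, green, blue); there is no depth.
- manip.calibration(name): a dict with "fx", "fy", "cx", "cy" (pixels), "rvec" (rotation vector, rad) and "tvec" (3), from world to camera coordinates, as OpenCV has them; the wrist camera has in their place "tool_from_camera" (4x4, takes a point from camera to tool coordinates, whose origin is the TCP and whose axes are the tool frame's). Camera axes: x right, y down, z forward; pixel columns grow to the right and rows downward; lengths in mm; the calibration is good to about 2 mm. A picture is of the moment at which its call begins: read the wrist's pose just before it. calibration takes no time and is no camera call.
- manip.job_done(): hands the job in, once; it reports no verdict.
The state is a dict: "time_s": time; "joints": joint angles; "joint_velocities": joint speeds; "joint_efforts": joint torques, N m; "position": TCP position; "tool_rot": TCP orientation; "wrist_force": force on the tool from outside, world axes, zero at the start; "ft_torque": the same for the moment, N m; "finger_gap": finger opening in mm.
Only numpy, scipy, OpenCV 4.12 (cv2) and the standard library are available. Lean on these libraries where they do the work, as an engineer would, in place of code of your own. Each camera call takes 0.05 s, during which the arm holds its last target.

## Working session

There is one attempt and no reset: what is moved stays moved. The work goes in short steps, Python scripts to look and compute and a tool call to move; the robot and the scene stay as the last step left them, time stands still between calls to the robot, and variables do not carry over. Pictures are saved under pics/ and viewed, and the job is handed in when it is done.

Besides the shell and the picture viewer there is one more tool, called after "Request:" as name(argument=value, ...) on one line, values as JSON. carry_out: Moves the arm, as the interface text tells. Its arguments: {"type":"object","properties":{"commands":{"type":"array"},"hand":{"type":"number"},"squeeze":{"type":"number"}},"required":["commands"]}

```bash
ls; mkdir -p pics
python3 - <<'E'
from rig import manip
import cv2
s=manip.state();print(s); print(manip.grasp_offset)
for n in("scene","top","wrist"):
    im=manip.get_image(n);cv2.imwrite(f"pics/{n}0.png",im[:,:,::-1]);print(n,manip.calibration(n))
E
```

```text
pics
{'time_s': 0.0, 'joints': array([-1.26678529e+00,  1.16524895e-01,  1.44226719e+00, -2.58157904e-05,
        1.58398881e+00, -3.77985130e-02]), 'joint_velocities': array([ 0.00013072, -0.00028444, -0.00089202,  0.00144455, -0.00125053,
       -0.00048993]), 'joint_efforts': array([ 3.95183772e-03, -7.21255302e+01, -6.22607803e+01,  7.82279042e-02,
        2.37000058e-02, -1.06430246e-04]), 'position': array([ 226.18026132, -635.7655196 ,  217.87774582]), 'tool_rot': array([ 0.40792642,  0.57809188, -0.40743091,  0.57741309]), 'wrist_force': array([-0.11344567, -0.57237042, -0.82752754]), 'ft_torque': array([-0.0104525 , -0.03206936, -0.06368083]), 'finger_gap': 93.06521667141824}
-18.8
scene {'fx': 487.8079855245393, 'fy': 487.8079855245393, 'cx': 255.75887438919486, 'cy': 187.2663878097054, 'rvec': array([ 0.87597554,  2.50705679, -1.08808281]), 'tvec': array([ 349.9297007 , -149.11264644, 1812.687755  ])}
top {'fx': 499.7272558767704, 'fy': 499.7272558767704, 'cx': 266.3334665339266, 'cy': 180.9396922981379, 'rvec': array([ 2.16098578, -2.1877452 ,  0.08649755]), 'tvec': array([  50.646827  ,  486.17682296, 1599.65910861])}
wrist {'fx': 334.22843937826286, 'fy': 334.22843937826286, 'cx': 255.2938359384083, 'cy': 190.55204675825095, 'tool_from_camera': array([[ 4.46322223e-05, -2.65206578e-01,  9.64191614e-01,
        -1.66162308e+02],
       [ 5.33689063e-04, -9.64191472e-01, -2.65206563e-01,
         7.32249469e+01],
       [ 9.99999857e-01,  5.26415277e-04,  9.85038419e-05,
         2.90643896e-01],
       [ 0.00000000e+00,  0.00000000e+00,  0.00000000e+00,
         1.00000000e+00]])}
```

View pics/scene0.png

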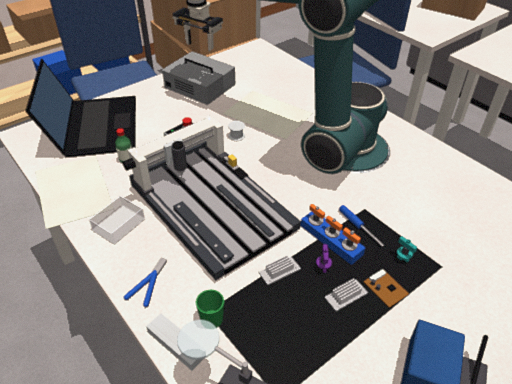

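View pics/top0.png

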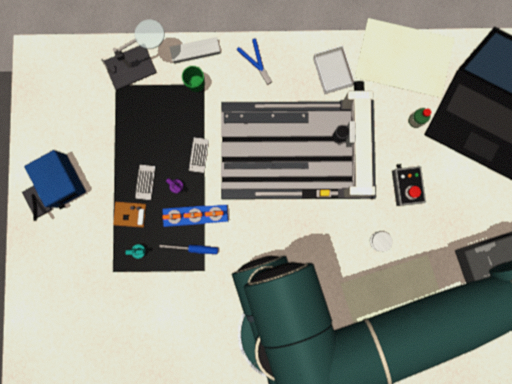

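View pics/wrist0.png

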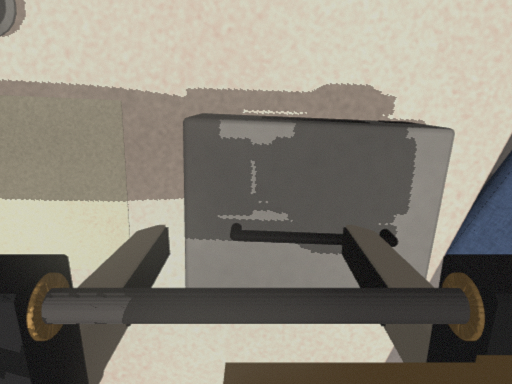

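```bash
cat > h.py <<'E'
from rig import manip
import numpy as np, cv2
from scipy.spatial.transform import Rotation as R
np.set_printoptions(precision=2,suppress=True)
def cam(n,state=None):
    c=manip.calibration(n); K=np.array([[c['fx'],0,c['cx']],[0,c['fy'],c['cy']],[0,0,1]])
    if n=='wrist':
        s=state or manip.state(); T=np.eye(4); T[:3,:3]=R.from_quat(s['tool_rot']).as_matrix(); T[:3,3]=s['position']
        W=T@c['tool_from_camera']; return K,W[:3,:3],W[:3,3]
    Rc=R.from_rotvec(c['rvec']).as_matrix(); return K,Rc.T,-Rc.T@np.array(c['tvec'])
def p2w(C,uv,z):
    K,Rw,o=C; uv=np.atleast_2d(np.array(uv,float)); d=(Rw@np.linalg.inv(K)@np.c_[uv,np.ones(len(uv))].T).T
    return o+d*((z-o[2])/d[:,2])[:,None]
def w2p(C,P):
    K,Rw,o=C; q=(K@(Rw.T@(np.atleast_2d(P)-o).T)).T; return q[:,:2]/q[:,2:]
def shot(n,f,crop=None,k=1):
    s=manip.state(); im=manip.get_image(n)[:,:,::-1]; cv2.imwrite(f'pics/{f}_raw.png',im)
    if crop: x0,y0,x1,y1=crop; im=im[y0:y1,x0:x1]
    im=cv2.resize(im,None,fx=k,fy=k,interpolation=cv2.INTER_CUBIC); cv2.imwrite(f'pics/{f}.png',im)
    C=cam(n,s); np.savez(f'pics/{f}.npz',K=C[0],R=C[1],o=C[2]); return C
def ld(f):
    d=np.load(f'pics/{f}.npz'); return d['K'],d['R'],d['o']
def crop(f,out,c,k):
    im=cv2.imread(f'pics/{f}.png'); x0,y0,x1,y1=c
    cv2.imwrite(f'pics/{out}.png',cv2.resize(im[y0:y1,x0:x1],None,fx=k,fy=k,interpolation=cv2.INTER_CUBIC))
def st():
    s=manip.state(); M=R.from_quat(s['tool_rot']).as_matrix()
    print('t',round(s['time_s'],2),'pos',s['position'],'gap',round(s['finger_gap'],1),'F',s['wrist_force'],'T',s['ft_torque'])
    print('toolx',M[:,0],'tooly',M[:,1],'toolz',M[:,2]); print('j',s['joints']); return s
def go(p,jawdir=None):
    """shift in tool axes (cm) to world TCP p; turn about tool x to bring jaw z on jawdir; tilt error"""
    s=manip.state(); M=R.from_quat(s['tool_rot']).as_matrix()
    print('slide cm now axes',M.T@(np.array(p)-s['position'])/10)
    if jawdir is not None:
        j=np.array([*jawdir,0.])/np.hypot(*jawdir); x=np.array([0,0,-1.]); 
        for sg in(1,-1):
            T=np.c_[x,np.cross(sg*j,x),sg*j]; rv=R.from_matrix(M.T@T).as_rotvec(); print('turn rv',np.round(rv,4),'slide after-turn axes',T.T@(np.array(p)-s['position'])/10)
E
python3 - <<'E'
from h import *
crop('top0','topc',(105,90,305,270),4); crop('top0','topd',(300,80,450,270),3)
C=cam('top')
print(C[2],cam('scene')[2])
# mill corners, rough
for n,uv,z in [('farleft',(221,102),45),('frontleft',(221,198),45),('fr-right',(375,198),45),('rack a',(162,209),34),('rack b',(229,206),34),('knob',(414,192),70),('lock',(324,193),70),('s',(145,181),20),('s2',(199,154),20)]: print(n,p2w(C,uv,z))
E
```

```text
[ 347.6    35.11 1635.78] [1172.69  891.2  1122.97]
farleft [[743.35 188.37  45.  ]]
frontleft [[431.94 189.68  45.  ]]
fr-right [[ 425.88 -300.48   45.  ]]
rack a [[399.57 380.19  34.  ]]
rack b [[406.55 165.2   34.  ]]
knob [[ 441.94 -417.76   70.  ]]
lock [[ 442.31 -136.     70.  ]]
s [[491.63 439.08  20.  ]]
s2 [[577.86 263.34  20.  ]]
```

View pics/topc.png

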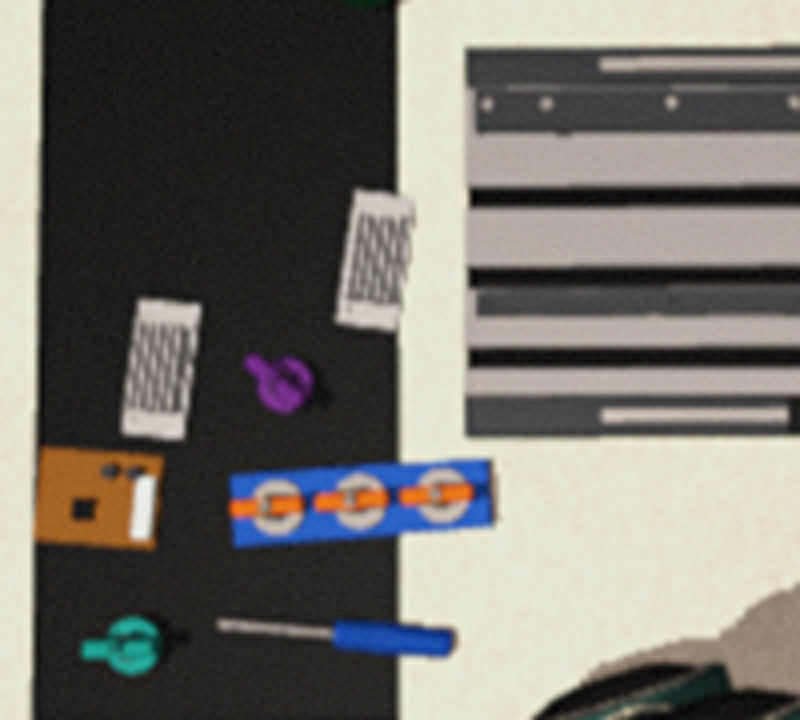

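View pics/topd.png

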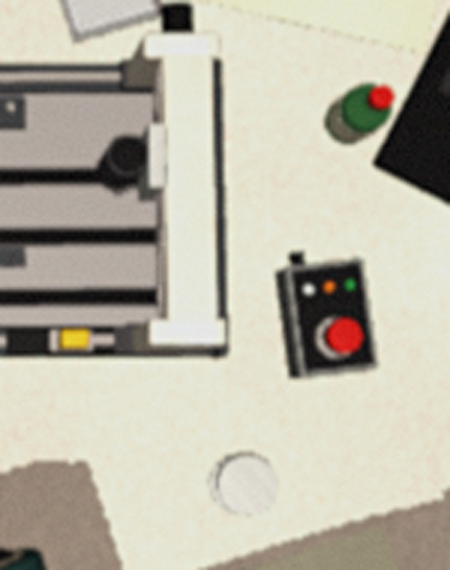

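Run:
```python
from h import *
st(); go([530,300,400],(0,1)); go([226,-636,400])
```

```text
t 0.15 pos [ 226.2  -635.81  218.05] gap 93.0 F [ 0.07  0.17 -0.67] T [-0.01  0.   -0.  ]
toolx [-0.  0. -1.] tooly [0.94 0.34 0.  ] toolz [ 0.34 -0.94 -0.  ]
j [-1.27  0.12  1.44  0.    1.58 -0.04]
slide cm now axes [-18.12  59.99 -78.  ]
turn rv [-2.8 -0.  -0. ] slide after-turn axes [-18.2  -30.38  93.58]
turn rv [ 0.34 -0.    0.  ] slide after-turn axes [-18.2   30.38 -93.58]
slide cm now axes [-18.2   -0.02  -0.01]
```

Request:
carry_out(commands=[{"slide":[-4.5,0,0],"angular":[0.085,0,0]},{"slide":[-4.5,0,0],"angular":[0.085,0,0]},{"slide":[-4.5,0,0],"angular":[0.085,0,0]},{"slide":[-4.5,0,0],"angular":[0.085,0,0]},{"slide":[0,1.5,-4.7],"angular":[0,0,0]},{"slide":[0,1.5,-4.7],"angular":[0,0,0]},{"slide":[0,1.5,-4.7],"angular":[0,0,0]},{"slide":[0,1.5,-4.7],"angular":[0,0,0]},{"slide":[0,1.5,-4.7],"angular":[0,0,0]},{"slide":[0,1.5,-4.7],"angular":[0,0,0]},{"slide":[0,1.5,-4.7],"angular":[0,0,0]},{"slide":[0,1.5,-4.7],"angular":[0,0,0]},{"slide":[0,1.5,-4.7],"angular":[0,0,0]},{"slide":[0,1.5,-4.7],"angular":[0,0,0]},{"slide":[0,1.5,-4.7],"angular":[0,0,0]},{"slide":[0,1.5,-4.7],"angular":[0,0,0]},{"slide":[0,1.5,-4.7],"angular":[0,0,0]},{"slide":[0,1.5,-4.7],"angular":[0,0,0]},{"slide":[0,1.5,-4.7],"angular":[0,0,0]},{"slide":[0,1.5,-4.7],"angular":[0,0,0]}])

```text
time_s: 2.15
position: [464.8, 118.7, 398.7]
tool_rot: [0.5, 0.5, -0.499, 0.501]
wrist_force: [0.6, -0.5, 0.5]
finger_gap: 93.3
```

Run:
```python
from h import *
C=shot('wrist','w1',k=1.5); st(); print(C[2]); go([470,330,400])
```

```text
t 2.2 pos [466.09 123.89 397.37] gap 93.1 F [ 0.68  2.8  -2.28] T [ 0.17 -0.08  0.03]
toolx [-0.  0. -1.] tooly [ 1.    0.01 -0.  ] toolz [ 0.01 -1.   -0.  ]
j [ 0.21 -0.29  1.54  0.    1.9   1.77]
[538.11 118.6  564.88]
slide cm now axes [ -0.23   0.51 -20.61]
```

View pics/w1.png

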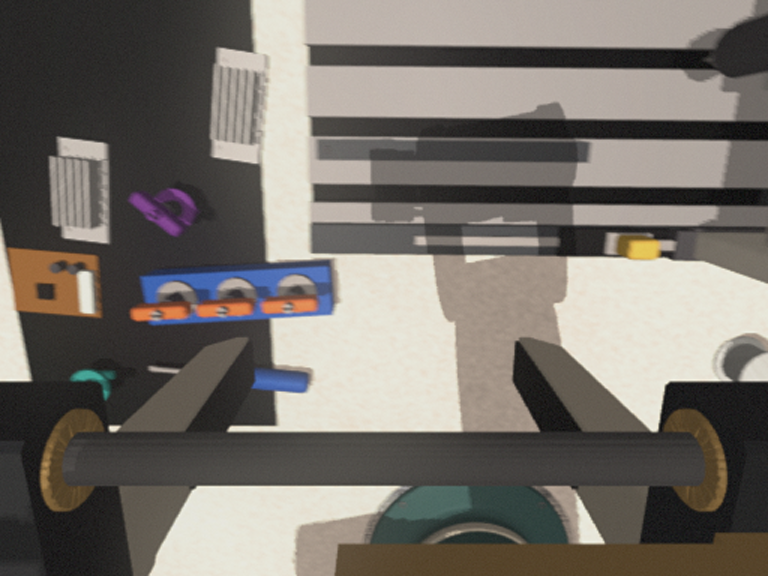

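Request:
carry_out(commands=[{"slide":[2.0,2.2,-4.0],"angular":[0,0,0]},{"slide":[2.0,2.2,-4.0],"angular":[0,0,0]},{"slide":[2.0,2.2,-4.0],"angular":[0,0,0]},{"slide":[2.0,2.2,-4.0],"angular":[0,0,0]},{"slide":[2.0,2.2,-4.0],"angular":[0,0,0]},{"slide":[0,0,0],"angular":[0,0,0]},{"slide":[0,0,0],"angular":[0,0,0]},{"slide":[0,0,0],"angular":[0,0,0]}])

```text
time_s: 3.0
position: [574.4, 316.0, 299.7]
tool_rot: [0.5, 0.5, -0.499, 0.501]
wrist_force: [0.4, 0.0, 1.2]
finger_gap: 93.3
```

Run:
```python
from h import *
st();C=shot('wrist','w2',k=1.5); st(); print(C[2])
```

```text
t 3.0 pos [574.43 316.   299.66] gap 93.3 F [0.44 0.03 1.2 ] T [-0.03  0.01 -0.  ]
toolx [ 0.  0. -1.] tooly [1. 0. 0.] toolz [ 0. -1. -0.]
j [ 0.46  0.06  1.37 -0.    1.71  2.03]
t 3.05 pos [574.43 315.8  300.17] gap 93.1 F [ 0.05 -0.53  0.34] T [ 0.05 -0.07 -0.03]
toolx [ 0.  0. -1.] tooly [1. 0. 0.] toolz [ 0. -1. -0.]
j [ 0.46  0.06  1.37 -0.    1.71  2.03]
[647.6  315.73 465.89]
```

View pics/w2.png

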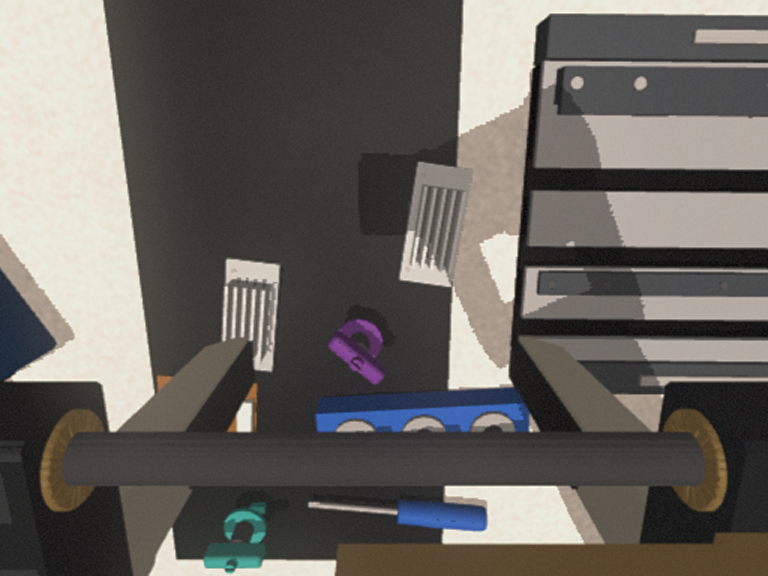

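Run:
```python
from h import *
crop('w2_raw','w2a',(260,100,325,200),6); crop('w2_raw','w2b',(140,165,195,255),6); crop('w2_raw','w2m',(335,0,512,260),3)
```

```text
(no output)
```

View pics/w2a.png

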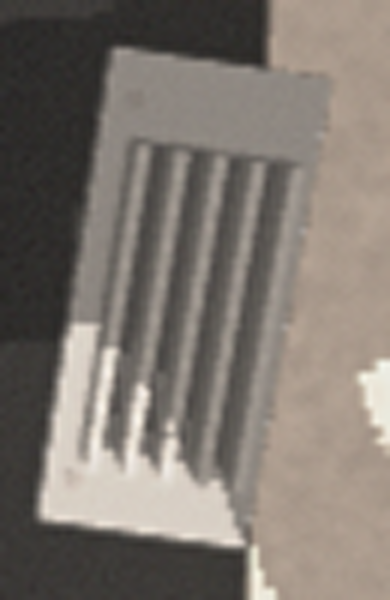

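View pics/w2b.png

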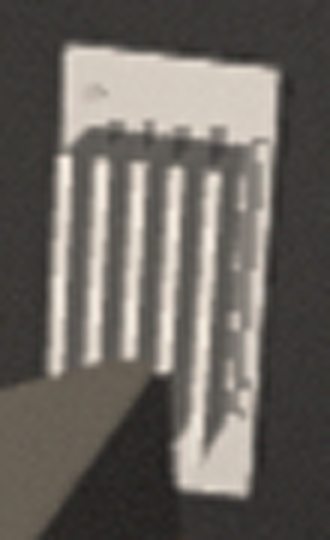

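View pics/w2m.png

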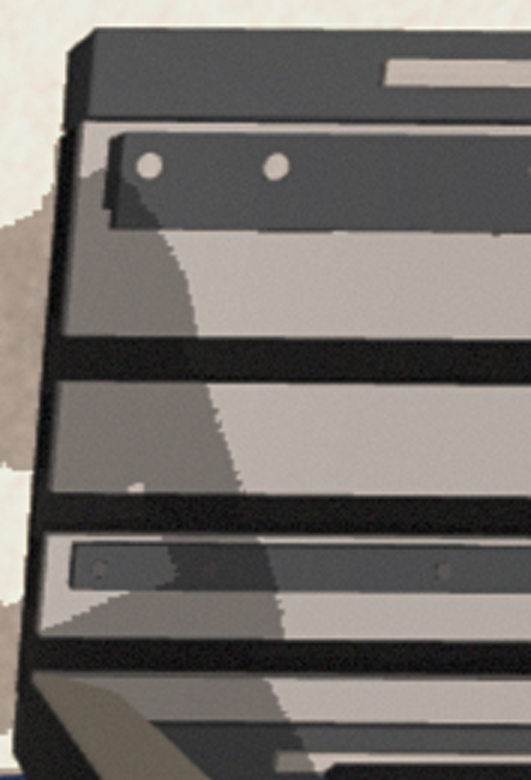

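Run:
```python
from h import *
C=ld('w2')
A=p2w(C,np.array([(113,47),(328,75),(245,547),(40,518)])/6+[260,100],7)
B=p2w(C,np.array([(66,44),(279,68),(249,495)])/6+[140,165],7)
for n,Q in(('A',A),('B',B)):
    print(n,Q); print('edges',[np.linalg.norm(Q[i+1]-Q[i]) for i in range(len(Q)-1)],'center',(Q[0]+Q[2])/2,'len dir deg',np.degrees(np.arctan2(*(Q[1]-Q[2])[[1,0]])))
M=lambda q,z:p2w(C,np.array(q)/3+[335,0],z)
print('mid slot far/near L,R',M([(55,492),(45,534),(525,497),(525,538)],45))
print('far slot',M([(62,336),(55,381),(525,340),(525,384)],45))
print('near slot',M([(38,637),(30,671),(525,641),(525,676)],45))
print('fence lip top',M([(112,229),(525,236)],63))
print('bed left edge',M([(80,125),(45,490),(38,630)],45))
print('rail corners far',M([(73,542),(525,547)],52), 'near',M([(70,586),(525,590)],52))
```

```text
A [[636.27 284.41   7.  ]
 [630.3  236.34   7.  ]
 [521.09 250.7    7.  ]
 [528.1  299.44   7.  ]]
edges [np.float64(48.43572388941073), np.float64(110.15426002485825), np.float64(49.242178894568)] center [578.68 267.56   7.  ] len dir deg -7.491051978433847
B [[548.07 461.91   7.  ]
 [542.41 412.42   7.  ]
 [433.46 425.59   7.  ]]
edges [np.float64(49.818221296177434), np.float64(109.74558223953082)] center [490.76 443.75   7.  ] len dir deg -6.895953501303223
mid slot far/near L,R [[567.71 190.37  45.  ]
 [549.34 193.22  45.  ]
 [565.95 -10.23  45.  ]
 [547.99 -13.88  45.  ]]
far slot [[632.43 192.66  45.  ]
 [614.3  194.08  45.  ]
 [631.21   3.04  45.  ]
 [613.46  -0.57  45.  ]]
near slot [[502.5  192.72  45.  ]
 [486.44 195.1   45.  ]
 [501.07 -23.43  45.  ]
 [484.51 -26.8   45.  ]]
fence lip top [[672.82 182.1   63.  ]
 [670.59  24.29  63.  ]]
bed left edge [[712.16 192.16  45.  ]
 [568.56 194.7   45.  ]
 [505.77 192.97  45.  ]]
rail corners far [[547.52 183.1   52.  ]
 [545.72  -9.2   52.  ]] near [[528.07 182.76  52.  ]
 [526.68 -13.07  52.  ]]
```

Run:
```python
from h import *
go([579,267.6,11],(-0.1305,-0.9914)); print(p2w(ld('w2'),np.array([(358,350)])/1.5,60))
```

```text
slide cm now axes [28.91  0.4   4.84]
turn rv [ 0.13 -0.   -0.  ] slide after-turn axes [28.92  1.08  4.72]
turn rv [-3.01  0.   -0.  ] slide after-turn axes [28.92 -1.08 -4.72]
[[478.46 337.17  60.  ]]
```

Request:
carry_out(commands=[{"slide":[0,0,0],"angular":[0.13,0,0]},{"slide":[4.0,0.54,2.36],"angular":[0,0,0]},{"slide":[4.0,0.54,2.36],"angular":[0,0,0]},{"slide":[4.5,0,0],"angular":[0,0,0]},{"slide":[4.5,0,0],"angular":[0,0,0]},{"slide":[4.5,0,0],"angular":[0,0,0]},{"slide":[3.0,0,0],"angular":[0,0,0]},{"slide":[0,0,0],"angular":[0,0,0]},{"slide":[0,0,0],"angular":[0,0,0]}])

```text
time_s: 3.95
position: [579.7, 268.1, 55.7]
tool_rot: [0.532, 0.467, -0.531, 0.467]
wrist_force: [-0.4, -0.2, -0.0]
finger_gap: 92.9
```

Run:
```python
from h import *
st();C=shot('wrist','w3',k=1.5);go([579,267.6,11],(-0.1305,-0.9914))
```

```text
t 3.95 pos [579.73 268.13  55.75] gap 92.9 F [-0.42 -0.19 -0.02] T [0.06 0.   0.01]
toolx [ 0.  0. -1.] tooly [ 0.99 -0.13  0.  ] toolz [-0.13 -0.99 -0.  ]
j [ 0.39  0.13  1.7  -0.    1.31  2.09]
slide cm now axes [ 4.56 -0.13  0.11]
turn rv [ 0. -0. -0.] slide after-turn axes [ 4.56 -0.11  0.1 ]
turn rv [-3.14  0.   -0.  ] slide after-turn axes [ 4.56  0.11 -0.1 ]
```

View pics/w3.png

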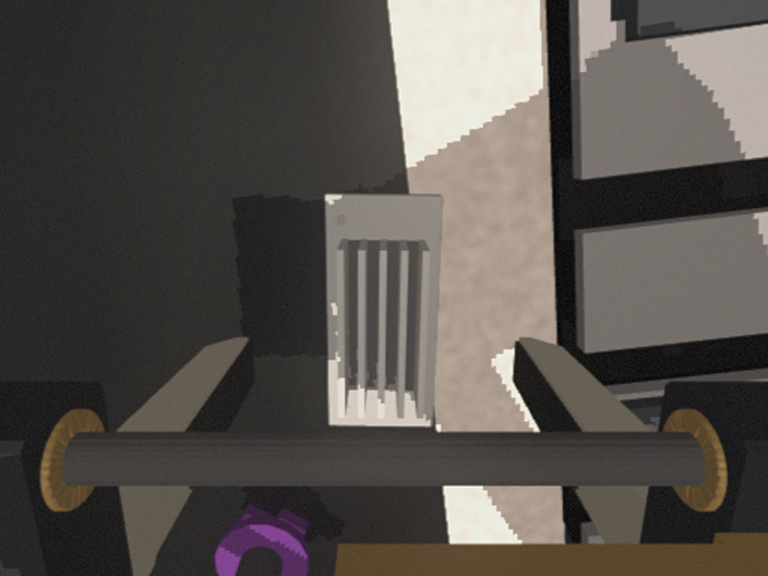

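Request:
carry_out(commands=[{"slide":[2.5,0,0],"angular":[0,0,0]},{"slide":[1.6,0,0],"angular":[0,0,0]},{"slide":[0.3,0,0],"angular":[0,0,0]},{"slide":[0,0,0],"angular":[0,0,0]}])

```text
time_s: 4.4
position: [579.4, 268.5, 10.2]
tool_rot: [0.531, 0.467, -0.531, 0.467]
wrist_force: [-0.2, -0.4, 0.2]
finger_gap: 93.2
```

Request:
carry_out(commands=[{"slide":[0,0,0],"angular":[0,0,0]},{"slide":[0,0,0],"angular":[0,0,0]},{"slide":[0,0,0],"angular":[0,0,0]},{"slide":[0,0,0],"angular":[0,0,0]},{"slide":[0,0,0],"angular":[0,0,0]},{"slide":[0,0,0],"angular":[0,0,0]}], hand=1, squeeze=30)

```text
time_s: 5.0
position: [579.2, 268.5, 9.7]
tool_rot: [0.531, 0.467, -0.531, 0.467]
wrist_force: [-0.4, 0.4, 0.7]
finger_gap: 49.8
```

Request:
carry_out(commands=[{"slide":[0,0,0],"angular":[0,0,0]},{"slide":[0,0,0],"angular":[0,0,0]},{"slide":[0,0,0],"angular":[0,0,0]},{"slide":[0,0,0],"angular":[0,0,0]}])

```text
time_s: 5.4
position: [579.2, 268.5, 9.6]
tool_rot: [-0.531, -0.467, 0.531, -0.467]
wrist_force: [-0.5, -0.1, -0.2]
finger_gap: 36.0
```

Run:
```python
from h import *
st();go([610,110,100],(-0.008,-1))
```

```text
t 5.4 pos [579.19 268.49   9.64] gap 36.0 F [-0.46 -0.06 -0.24] T [0.07 0.02 0.  ]
toolx [-0.  0. -1.] tooly [ 0.99 -0.13 -0.  ] toolz [-0.13 -0.99 -0.  ]
j [0.39 0.17 1.73 0.   1.24 2.09]
slide cm now axes [-9.04  5.08 15.33]
turn rv [-0.12 -0.    0.  ] slide after-turn axes [-9.04  3.21 15.82]
turn rv [3.02 0.   0.  ] slide after-turn axes [ -9.04  -3.21 -15.82]
```

Request:
carry_out(commands=[{"slide":[-2,0,0],"angular":[0,0,0]},{"slide":[-4.5,0,0],"angular":[0,0,0]},{"slide":[-4.5,0,0],"angular":[0,0,0]},{"slide":[0,0,0],"angular":[-0.12,0,0]},{"slide":[0,0.64,3.16],"angular":[0,0,0]},{"slide":[0,0.64,3.16],"angular":[0,0,0]},{"slide":[0,0.64,3.16],"angular":[0,0,0]},{"slide":[0,0.64,3.16],"angular":[0,0,0]},{"slide":[0,0.64,3.16],"angular":[0,0,0]},{"slide":[0,0,0],"angular":[0,0,0]},{"slide":[0,0,0],"angular":[0,0,0]},{"slide":[0,0,0],"angular":[0,0,0]}])

```text
time_s: 6.6
position: [609.7, 110.8, 119.4]
tool_rot: [-0.502, -0.498, 0.502, -0.498]
wrist_force: [-0.4, -0.0, -2.7]
finger_gap: 35.9
```

Run:
```python
from h import *
st();C=shot('wrist','w4',k=1.5);go([610,110,57],(-0.0075,-1))
```

```text
t 6.6 pos [609.7  110.82 119.42] gap 35.9 F [-0.43 -0.04 -2.72] T [ 0.02 -0.   -0.08]
toolx [-0.  0. -1.] tooly [ 1.   -0.01 -0.  ] toolz [-0.01 -1.   -0.  ]
j [0.14 0.04 1.68 0.   1.42 1.72]
slide cm now axes [6.25 0.03 0.11]
turn rv [ 0. -0.  0.] slide after-turn axes [6.25 0.03 0.1 ]
turn rv [-3.14 -0.   -0.  ] slide after-turn axes [ 6.25 -0.03 -0.1 ]
```

View pics/w4.png

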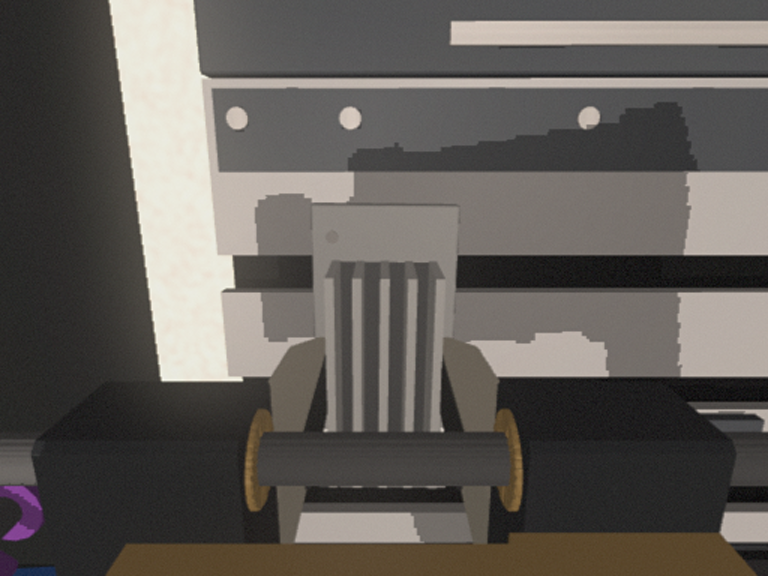

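Request:
carry_out(commands=[{"slide":[3.5,0,0],"angular":[0,0,0]},{"slide":[2.2,0,0],"angular":[0,0,0]},{"slide":[0.4,0,0],"angular":[0,0,0]},{"slide":[0.2,0,0],"angular":[0,0,0]},{"slide":[0.1,0,0],"angular":[0,0,0]},{"slide":[0,0,0],"angular":[0,0,0]}])

```text
time_s: 7.25
position: [610.4, 110.5, 56.9]
tool_rot: [0.502, 0.498, -0.502, 0.498]
wrist_force: [-0.8, -0.5, -2.8]
finger_gap: 35.9
```

Run:
```python
from h import *
st();C=ld('w4');print(p2w(C,np.array([(314,205),(458,205)])/1.5,117),p2w(C,np.array([(220,171),(700,171)])/1.5,63));C=shot('wrist','w5',k=1.5)
```

```text
t 7.25 pos [610.45 110.48  56.91] gap 35.9 F [-0.75 -0.49 -2.84] T [0.05 0.01 0.04]
toolx [ 0.  0. -1.] tooly [ 1.   -0.01  0.  ] toolz [-0.01 -1.   -0.  ]
j [ 0.14  0.09  1.74 -0.    1.31  1.72]
[[664.82 133.06 117.  ]
 [664.47  84.98 117.  ]] [[673.89 180.55  63.  ]
 [672.36 -27.35  63.  ]]
```

View pics/w5.png

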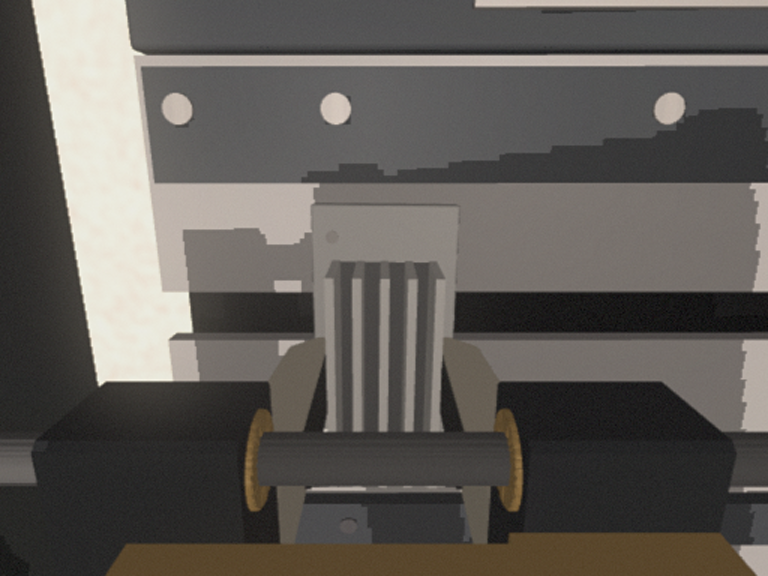

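Request:
carry_out(commands=[{"slide":[0.1,0,0],"angular":[0,0,0]},{"slide":[0.1,0,0],"angular":[0,0,0]},{"slide":[0,0,0],"angular":[0,0,0]}])

```text
time_s: 7.6
position: [610.2, 110.2, 54.6]
tool_rot: [0.502, 0.498, -0.502, 0.498]
wrist_force: [-2.4, 0.1, 4.0]
finger_gap: 35.5
```

Request:
carry_out(commands=[{"slide":[-0.03,0.4,0],"angular":[0,0,0]},{"slide":[0,0.4,0],"angular":[0,0,0]},{"slide":[0,0.4,0],"angular":[0,0,0]},{"slide":[0,0.1,0],"angular":[0,0,0]},{"slide":[0,0,0],"angular":[0,0,0]}])

```text
time_s: 8.1
position: [623.6, 110.2, 54.6]
tool_rot: [0.502, 0.498, -0.502, 0.498]
wrist_force: [-3.3, 0.4, 6.4]
finger_gap: 35.7
```

Request:
carry_out(commands=[{"slide":[0,0.1,0],"angular":[0,0,0]},{"slide":[0,0.1,0],"angular":[0,0,0]},{"slide":[0,0,0],"angular":[0,0,0]}])

```text
time_s: 8.4
position: [625.4, 110.1, 54.6]
tool_rot: [0.502, 0.498, -0.502, 0.498]
wrist_force: [-5.0, -0.5, 7.1]
finger_gap: 36.0
```

Request:
carry_out(commands=[{"slide":[0,0.1,0],"angular":[0,0,0]},{"slide":[0,0.1,0],"angular":[0,0,0]},{"slide":[0,0,0],"angular":[0,0,0]}])

```text
time_s: 8.7
position: [626.2, 110.1, 54.6]
tool_rot: [-0.501, -0.499, 0.503, -0.497]
wrist_force: [-17.6, -0.7, 13.2]
finger_gap: 35.7
```

Request:
carry_out(commands=[{"slide":[0,-0.08,0],"angular":[0,0,0]},{"slide":[0,0,0],"angular":[0,0,0]}])

```text
time_s: 8.9
position: [626.1, 110.1, 54.6]
tool_rot: [-0.502, -0.498, 0.502, -0.498]
wrist_force: [-9.2, -0.5, 9.2]
finger_gap: 36.0
```

Request:
carry_out(commands=[{"slide":[0,0,0],"angular":[0,0,0]},{"slide":[0,0,0],"angular":[0,0,0]},{"slide":[0,0,0],"angular":[0,0,0]},{"slide":[0,0,0],"angular":[0,0,0]},{"slide":[-2,0,0],"angular":[0,0,0]},{"slide":[-4,0,0],"angular":[0,0,0]},{"slide":[-4.5,0,0],"angular":[0,0,0]},{"slide":[0,0,0],"angular":[0,0,0]},{"slide":[0,0,0],"angular":[0,0,0]},{"slide":[0,0,0],"angular":[0,0,0]}], hand=-1)

```text
time_s: 9.9
position: [625.7, 110.0, 157.6]
tool_rot: [-0.502, -0.498, 0.503, -0.498]
wrist_force: [0.0, -0.3, -0.4]
finger_gap: 92.9
```

Run:
```python
from h import *
st();C=shot('wrist','w6',k=1.5);print(C[2]);shot('top','t6',(105,90,305,270),4)
```

```text
t 9.9 pos [625.69 109.99 157.59] gap 92.9 F [ 0.02 -0.3  -0.45] T [ 0.03 -0.01 -0.01]
toolx [-0. -0. -1.] tooly [ 1.   -0.01 -0.  ] toolz [-0.01 -1.    0.  ]
j [0.13 0.05 1.61 0.   1.48 1.71]
[699.28 109.1  323.64]
```

View pics/w6.png

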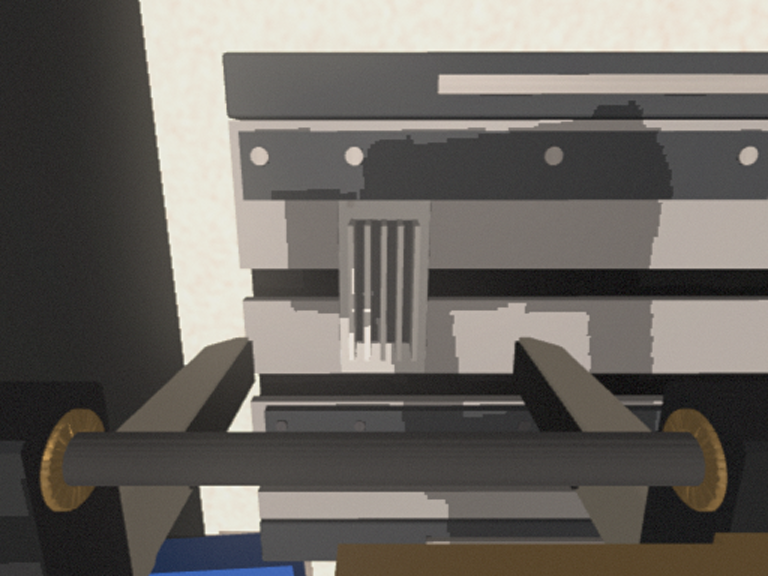

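View pics/t6.png

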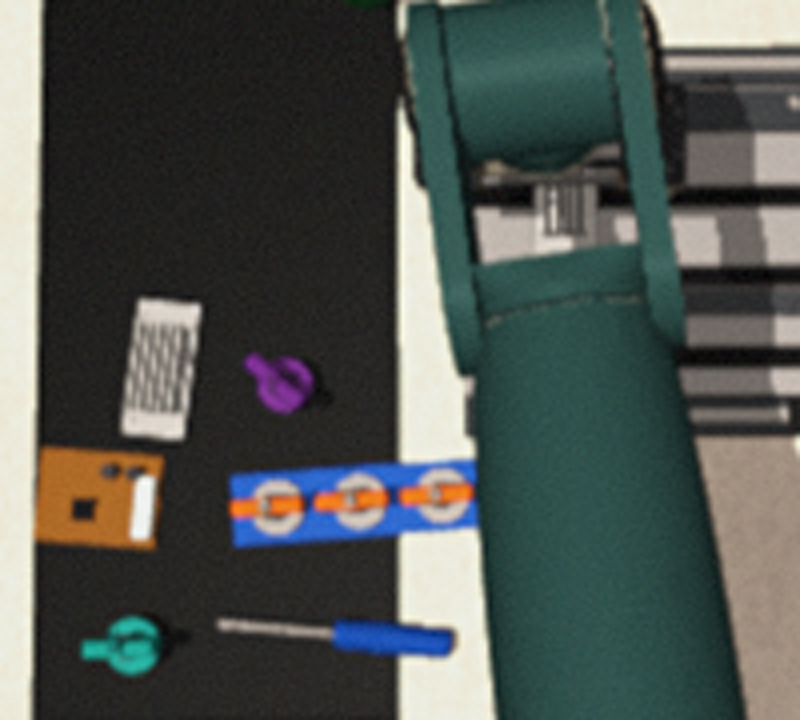

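Run:
```python
from h import *
go([490.8,443.7,60],(-0.120,-0.9928)); print(p2w(ld('w2'),np.array([(158,377),(258,380)])/1.5,2))
```

```text
slide cm now axes [  9.75 -13.73 -33.26]
turn rv [0.11 0.   0.  ] slide after-turn axes [  9.73 -17.39 -31.51]
turn rv [-3.03 -0.    0.  ] slide after-turn axes [ 9.73 17.39 31.51]
[[424.58 542.52   2.  ]
 [421.47 441.75   2.  ]]
```

Request:
carry_out(commands=[{"slide":[0,0,0],"angular":[0.113,0,0]},{"slide":[0,-2.18,-3.94],"angular":[0,0,0]},{"slide":[0,-2.18,-3.94],"angular":[0,0,0]},{"slide":[0,-2.18,-3.94],"angular":[0,0,0]},{"slide":[0,-2.18,-3.94],"angular":[0,0,0]},{"slide":[0,-2.18,-3.94],"angular":[0,0,0]},{"slide":[0,-2.18,-3.94],"angular":[0,0,0]},{"slide":[0,-2.18,-3.94],"angular":[0,0,0]},{"slide":[0,-2.18,-3.94],"angular":[0,0,0]},{"slide":[4,0,0],"angular":[0,0,0]},{"slide":[4,0,0],"angular":[0,0,0]},{"slide":[1.7,0,0],"angular":[0,0,0]},{"slide":[0,0,0],"angular":[0,0,0]},{"slide":[0,0,0],"angular":[0,0,0]}])

```text
time_s: 11.4
position: [491.7, 444.1, 63.1]
tool_rot: [0.53, 0.469, -0.529, 0.469]
wrist_force: [0.3, 0.3, 0.9]
finger_gap: 93.2
```

Run:
```python
from h import *
st();C=shot('wrist','w7',k=1.5);go([490.8,443.7,11],(-0.120,-0.9928))
```

```text
t 11.4 pos [491.66 444.12  63.15] gap 93.2 F [0.31 0.31 0.87] T [ 0.03 -0.01 -0.03]
toolx [ 0.  0. -1.] tooly [ 0.99 -0.12  0.  ] toolz [-0.12 -0.99 -0.  ]
j [ 0.7   0.17  1.64 -0.    1.33  2.39]
slide cm now axes [ 5.3  -0.12  0.09]
turn rv [-0. -0. -0.] slide after-turn axes [ 5.3  -0.11  0.08]
turn rv [ 3.14 -0.    0.  ] slide after-turn axes [ 5.3   0.11 -0.08]
```

View pics/w7.png

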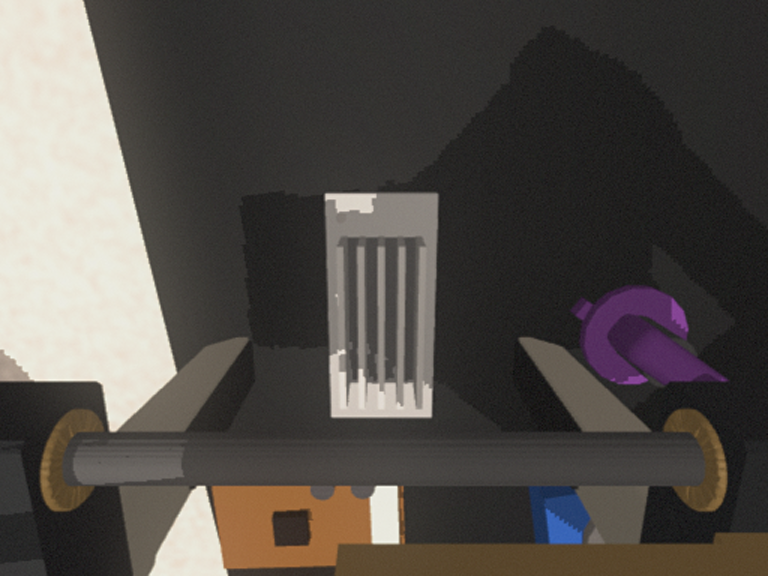

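Request:
carry_out(commands=[{"slide":[2.8,-0.05,0.05],"angular":[0,0,0]},{"slide":[1.8,0,0],"angular":[0,0,0]},{"slide":[0.3,0,0],"angular":[0,0,0]},{"slide":[0,0,0],"angular":[0,0,0]}])

```text
time_s: 11.85
position: [490.7, 443.6, 13.3]
tool_rot: [-0.529, -0.469, 0.529, -0.469]
wrist_force: [-0.1, 0.5, 0.7]
finger_gap: 93.0
```

Request:
carry_out(commands=[{"slide":[0,0,0],"angular":[0,0,0]},{"slide":[0,0,0],"angular":[0,0,0]},{"slide":[0,0,0],"angular":[0,0,0]},{"slide":[0,0,0],"angular":[0,0,0]},{"slide":[0,0,0],"angular":[0,0,0]},{"slide":[0,0,0],"angular":[0,0,0]},{"slide":[0,0,0],"angular":[0,0,0]},{"slide":[0,0,0],"angular":[0,0,0]},{"slide":[0,0,0],"angular":[0,0,0]}], hand=1)

```text
time_s: 12.75
position: [490.5, 443.7, 13.0]
tool_rot: [0.529, 0.469, -0.529, 0.469]
wrist_force: [0.3, 0.8, 0.6]
finger_gap: 35.7
```

Run:
```python
from h import *
st();go([610,0,120],(-0.0075,-1))
```

```text
t 12.75 pos [490.54 443.69  12.97] gap 35.7 F [0.28 0.81 0.59] T [ 0.14  0.03 -0.05]
toolx [ 0.  0. -1.] tooly [ 0.99 -0.12  0.  ] toolz [-0.12 -0.99 -0.  ]
j [0.7  0.21 1.68 0.   1.25 2.39]
slide cm now axes [-10.71  17.22  42.6 ]
turn rv [-0.11 -0.   -0.  ] slide after-turn axes [-10.7   12.28  44.28]
turn rv [ 3.03 -0.    0.  ] slide after-turn axes [-10.7  -12.28 -44.28]
```

Request:
carry_out(commands=[{"slide":[-2.5,0,0],"angular":[0,0,0]},{"slide":[-4.5,0,0],"angular":[0,0,0]},{"slide":[-4.5,0,0],"angular":[0,0,0]},{"slide":[-0.5,0,0],"angular":[-0.112,0,0]},{"slide":[0,1.23,4.43],"angular":[0,0,0]},{"slide":[0,1.23,4.43],"angular":[0,0,0]},{"slide":[0,1.23,4.43],"angular":[0,0,0]},{"slide":[0,1.23,4.43],"angular":[0,0,0]},{"slide":[0,1.23,4.43],"angular":[0,0,0]},{"slide":[0,1.23,4.43],"angular":[0,0,0]},{"slide":[0,1.23,4.43],"angular":[0,0,0]},{"slide":[0,1.23,4.43],"angular":[0,0,0]},{"slide":[0,1.23,4.43],"angular":[0,0,0]},{"slide":[0,1.23,4.43],"angular":[0,0,0]},{"slide":[0,0,0],"angular":[0,0,0]},{"slide":[0,0,0],"angular":[0,0,0]},{"slide":[0,0,0],"angular":[0,0,0]}])

```text
time_s: 14.45
position: [609.2, 0.2, 132.7]
tool_rot: [-0.502, -0.498, 0.502, -0.498]
wrist_force: [0.5, 0.1, -2.1]
finger_gap: 35.7
```

Run:
```python
from h import *
st();C=shot('wrist','w8',k=1.5);go([609,0,60],(-0.0075,-1))
```

```text
t 14.45 pos [609.2    0.17 132.73] gap 35.7 F [ 0.55  0.11 -2.05] T [-0.01  0.03 -0.03]
toolx [-0.  0. -1.] tooly [ 1.   -0.01 -0.  ] toolz [-0.01 -1.   -0.  ]
j [-0.04  0.01  1.69  0.    1.44  1.54]
slide cm now axes [ 7.28 -0.02  0.05]
turn rv [-0. -0.  0.] slide after-turn axes [ 7.28 -0.02  0.05]
turn rv [3.14 0.   0.  ] slide after-turn axes [ 7.28  0.02 -0.05]
```

View pics/w8.png

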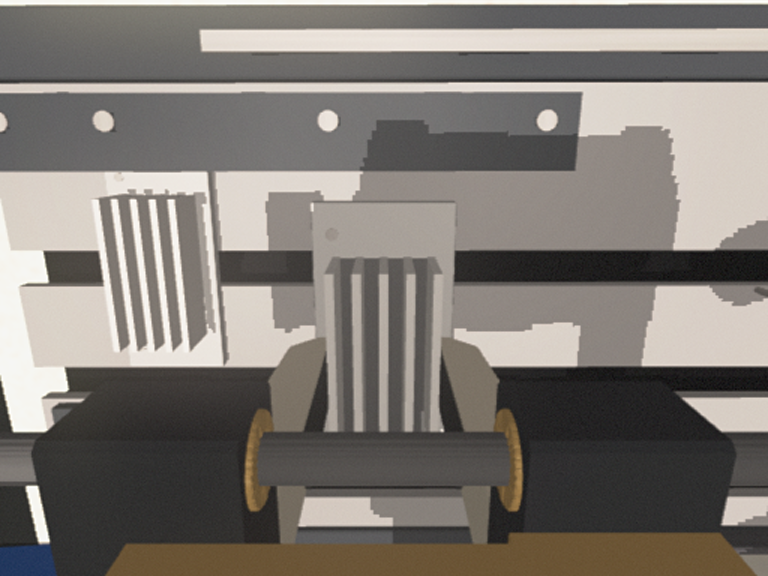

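Request:
carry_out(commands=[{"slide":[4,0,0],"angular":[0,0,0]},{"slide":[2.5,0,0],"angular":[0,0,0]},{"slide":[0.5,0,0],"angular":[0,0,0]},{"slide":[0.25,0,0],"angular":[0,0,0]},{"slide":[0.1,0,0],"angular":[0,0,0]},{"slide":[0.1,0,0],"angular":[0,0,0]},{"slide":[0,0,0],"angular":[0,0,0]}])

```text
time_s: 15.2
position: [609.9, -0.4, 59.4]
tool_rot: [0.503, 0.497, -0.502, 0.498]
wrist_force: [0.5, -0.2, -2.0]
finger_gap: 36.0
```

Request:
carry_out(commands=[{"slide":[0.1,0,0],"angular":[0,0,0]},{"slide":[0.1,0,0],"angular":[0,0,0]},{"slide":[0,0,0],"angular":[0,0,0]}])

```text
time_s: 15.5
position: [609.8, -0.5, 57.9]
tool_rot: [0.503, 0.497, -0.502, 0.498]
wrist_force: [-5.9, -0.1, 10.2]
finger_gap: 36.0
```

Request:
carry_out(commands=[{"slide":[-0.05,0.4,0],"angular":[0,0,0]},{"slide":[0,0.4,0],"angular":[0,0,0]},{"slide":[0,0.4,0],"angular":[0,0,0]},{"slide":[0,0.1,0],"angular":[0,0,0]},{"slide":[0,0.1,0],"angular":[0,0,0]},{"slide":[0,0,0],"angular":[0,0,0]}])

```text
time_s: 16.1
position: [623.9, -0.7, 57.9]
tool_rot: [0.502, 0.497, -0.502, 0.498]
wrist_force: [-3.8, 0.2, 6.9]
finger_gap: 35.7
```

Request:
carry_out(commands=[{"slide":[0,0.1,0],"angular":[0,0,0]},{"slide":[0,0.1,0],"angular":[0,0,0]},{"slide":[0,0,0],"angular":[0,0,0]}])

```text
time_s: 16.4
position: [624.8, -0.7, 57.9]
tool_rot: [-0.502, -0.498, 0.503, -0.497]
wrist_force: [-13.9, -0.9, 14.6]
finger_gap: 35.9
```

Request:
carry_out(commands=[{"slide":[0,-0.07,0],"angular":[0,0,0]},{"slide":[0,0,0],"angular":[0,0,0]}])

```text
time_s: 16.6
position: [624.8, -0.7, 57.9]
tool_rot: [-0.502, -0.498, 0.502, -0.498]
wrist_force: [-8.0, 0.1, 8.8]
finger_gap: 35.6
```

Request:
carry_out(commands=[{"slide":[0,0,0],"angular":[0,0,0]},{"slide":[0,0,0],"angular":[0,0,0]},{"slide":[0,0,0],"angular":[0,0,0]},{"slide":[0,0,0],"angular":[0,0,0]},{"slide":[-2,0,0],"angular":[0,0,0]},{"slide":[-4,0,0],"angular":[0,0,0]},{"slide":[-4.5,0,0],"angular":[0,0,0]},{"slide":[-3,0,0],"angular":[0,0,0]},{"slide":[0,0,0],"angular":[0,0,0]},{"slide":[0,0,0],"angular":[0,0,0]},{"slide":[0,0,0],"angular":[0,0,0]}], hand=-1)

```text
time_s: 17.7
position: [624.3, -0.6, 190.4]
tool_rot: [-0.502, -0.498, 0.503, -0.497]
wrist_force: [0.1, -0.1, 0.1]
finger_gap: 93.0
```

Run:
```python
from h import *
st();C=shot('wrist','w9',k=1.5);go([400,270,230],(1,0))
```

```text
t 17.7 pos [624.32  -0.63 190.43] gap 93.0 F [ 0.13 -0.07  0.07] T [ 0.04 -0.    0.01]
toolx [-0.  0. -1.] tooly [ 1.   -0.01 -0.  ] toolz [-0.01 -1.   -0.  ]
j [-0.04  0.02  1.59 -0.    1.54  1.54]
slide cm now axes [ -3.92 -22.68 -26.86]
turn rv [-1.58 -0.    0.  ] slide after-turn axes [ -3.97  27.06 -22.43]
turn rv [1.56 0.   0.  ] slide after-turn axes [ -3.97 -27.06  22.43]
```

View pics/w9.png

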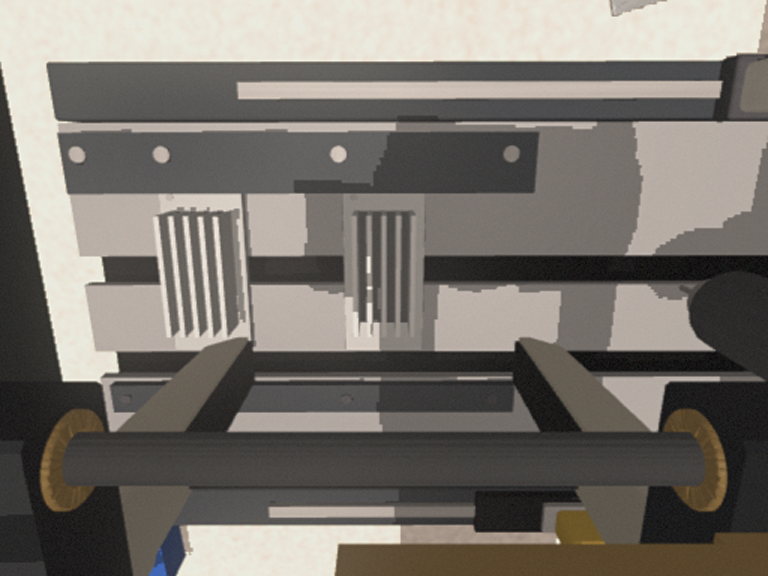

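Request:
carry_out(commands=[{"slide":[-0.5,-2.84,-3.36],"angular":[0,0,0]},{"slide":[-0.5,-2.84,-3.36],"angular":[0,0,0]},{"slide":[-0.5,-2.84,-3.36],"angular":[0,0,0]},{"slide":[-0.5,-2.84,-3.36],"angular":[0,0,0]},{"slide":[-0.5,-2.84,-3.36],"angular":[0,0,0]},{"slide":[-0.5,-2.84,-3.36],"angular":[0,0,0]},{"slide":[-0.5,-2.84,-3.36],"angular":[0,0,0]},{"slide":[-0.5,-2.84,-3.36],"angular":[0,0,0]},{"slide":[0,0,0],"angular":[-0.145,0,0]},{"slide":[0,0,0],"angular":[-0.145,0,0]},{"slide":[0,0,0],"angular":[-0.145,0,0]},{"slide":[0,0,0],"angular":[-0.145,0,0]},{"slide":[0,0,0],"angular":[-0.145,0,0]},{"slide":[0,0,0],"angular":[-0.145,0,0]},{"slide":[0,0,0],"angular":[-0.145,0,0]},{"slide":[0,0,0],"angular":[-0.145,0,0]},{"slide":[0,0,0],"angular":[-0.145,0,0]},{"slide":[0,0,0],"angular":[-0.145,0,0]}])

```text
time_s: 19.55
position: [399.8, 270.1, 230.8]
tool_rot: [0.043, 0.706, -0.044, 0.705]
wrist_force: [-0.5, 0.5, 0.9]
finger_gap: 93.1
```

Request:
carry_out(commands=[{"slide":[0,0,0],"angular":[-0.125,0,0]},{"slide":[0,0,0],"angular":[0,0,0]},{"slide":[0,0,0],"angular":[0,0,0]},{"slide":[0,0,0],"angular":[0,0,0]}])

```text
time_s: 19.95
position: [400.0, 270.2, 231.6]
tool_rot: [0.003, 0.707, -0.003, 0.707]
wrist_force: [0.4, -0.1, -0.0]
finger_gap: 92.7
```

Run:
```python
from h import *
st();C=shot('wrist','w10',k=1.5)
```

```text
t 19.95 pos [400.   270.21 231.59] gap 92.7 F [ 0.37 -0.11 -0.05] T [-0.02 -0.12  0.  ]
toolx [-0. -0. -1.] tooly [ 0.01  1.   -0.  ] toolz [ 1.   -0.01 -0.  ]
j [ 0.54 -0.31  1.82 -0.    1.64  0.55]
```

View pics/w10.png

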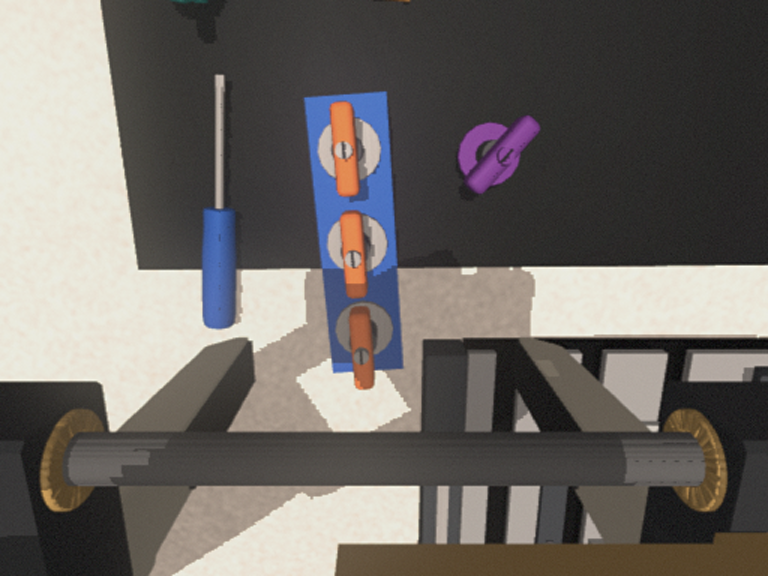

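Run:
```python
from h import *
C=ld('w10'); crop('w10_raw','w10a',(195,55,275,265),4)
b=p2w(C,np.array([(343,150),(353,259),(361,357)])/1.5,92); print('bolts',b,np.diff(b,axis=0))
r=p2w(C,np.array([(305,98),(386,92),(402,368),(333,372)])/1.5,34); print('rack',r,r.mean(0))
d=r[0]-r[3]; print('yaw from rack', np.arctan2(-d[0],d[1])); d=b[0]-b[2]; print(np.arctan2(-d[0],d[1]))
```

```text
bolts [[376.82 342.33  92.  ]
 [381.18 276.72  92.  ]
 [384.9  210.77  92.  ]] [[  4.35 -65.61   0.  ]
 [  3.73 -65.95   0.  ]]
rack [[347.36 376.58  34.  ]
 [402.64 380.    34.  ]
 [414.04 176.05  34.  ]
 [359.55 173.    34.  ]] [380.9  276.41  34.  ]
yaw from rack 0.05984583344233588
0.06133401981117729
```

View pics/w10a.png

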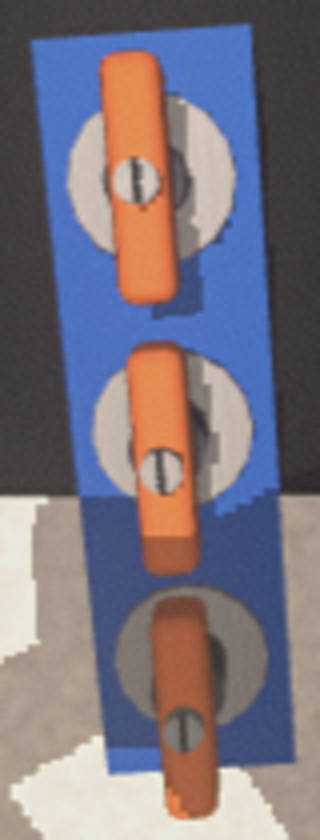

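Run:
```python
from h import *
C=ld('w9'); crop('w9_raw','w9a',(60,215,350,260),2.7)
go([384.9,210.8,110],(1,0.06))
```

```text
slide cm now axes [12.17 -5.95 -1.46]
turn rv [-0.07 -0.    0.  ] slide after-turn axes [12.17 -5.84 -1.86]
turn rv [3.07 0.   0.  ] slide after-turn axes [12.17  5.84  1.86]
```

View pics/w9a.png

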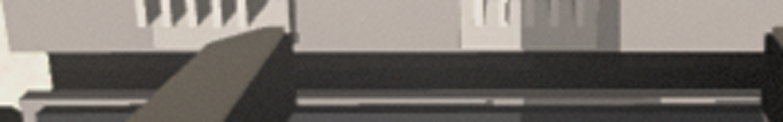

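Run:
```python
from h import *
C=ld('w9'); f=lambda q:p2w(C,np.array(q)/2.7+[60,215],45)
print(f([(400,50),(700,50),(400,90),(400,97),(700,90),(700,98)]))
```

```text
[[567.37  46.73  45.  ]
 [566.4  -64.67  45.  ]
 [551.19  47.48  45.  ]
 [548.32  47.61  45.  ]
 [550.21 -65.36  45.  ]
 [546.92 -65.5   45.  ]]
```

Request:
carry_out(commands=[{"slide":[3,-2.0,-0.6],"angular":[-0.067,0,0]},{"slide":[3,-2.0,-0.6],"angular":[0,0,0]},{"slide":[3,-1.9,-0.6],"angular":[0,0,0]},{"slide":[3,0,0],"angular":[0,0,0]},{"slide":[0,0,0],"angular":[0,0,0]},{"slide":[0,0,0],"angular":[0,0,0]}])

```text
time_s: 20.6
position: [384.5, 210.8, 112.8]
tool_rot: [-0.022, 0.707, 0.022, 0.707]
wrist_force: [0.3, 0.7, 1.5]
finger_gap: 92.9
```

Run:
```python
from h import *
st();C=shot('wrist','w11',k=1.5);go([384.9,210.8,63],(1,0.06))
print(p2w(C,[(0,0)],0), w2p(C,[[384.9,210.8,92]])*1.5)
```

```text
t 20.6 pos [384.53 210.78 112.78] gap 92.9 F [0.26 0.68 1.48] T [-0.03 -0.08 -0.01]
toolx [-0.  0. -1.] tooly [-0.06  1.    0.  ] toolz [ 1.    0.06 -0.  ]
j [ 0.44 -0.38  2.06  0.    1.46  0.38]
slide cm now axes [ 5.06 -0.03 -0.01]
turn rv [ 0.  0. -0.] slide after-turn axes [ 5.06 -0.03 -0.  ]
turn rv [-3.14  0.    0.  ] slide after-turn axes [5.06 0.03 0.  ]
[[184.7  343.08   0.  ]] [[384.13 338.41]]
```

View pics/w11.png

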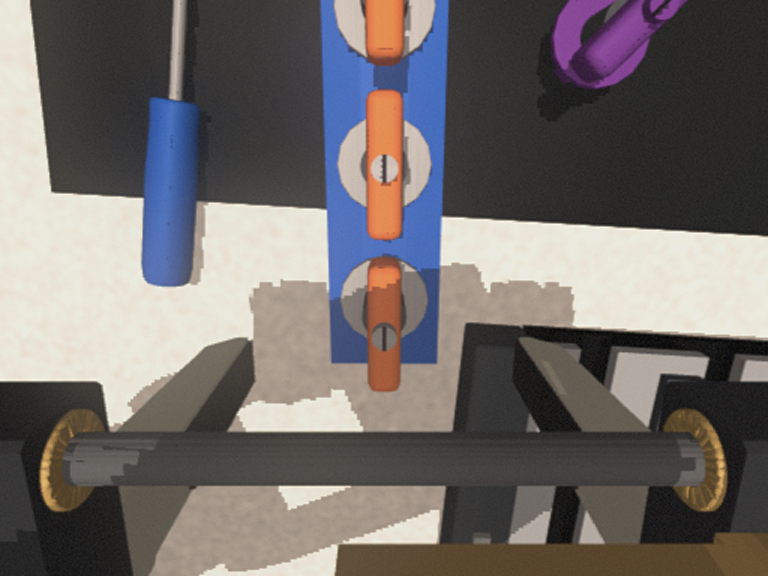

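Request:
carry_out(commands=[{"slide":[0,0,0],"angular":[0,0,0]},{"slide":[0,0,0],"angular":[0,0,0]},{"slide":[0,0,0],"angular":[0,0,0]},{"slide":[2,0,0],"angular":[0,0,0]},{"slide":[2,0,0],"angular":[0,0,0]},{"slide":[0.9,0,0],"angular":[0,0,0]},{"slide":[0,0,0],"angular":[0,0,0]}], hand=0, squeeze=60)

```text
time_s: 21.35
position: [384.0, 210.4, 62.2]
tool_rot: [-0.022, 0.707, 0.022, 0.706]
wrist_force: [0.2, -0.3, 0.9]
finger_gap: 47.2
```

Request:
carry_out(commands=[{"slide":[0,0,0],"angular":[0,0,0]},{"slide":[0,0,0],"angular":[0,0,0]},{"slide":[0,0,0],"angular":[0,0,0]},{"slide":[0,0,0],"angular":[0,0,0]},{"slide":[0,0,0],"angular":[0,0,0]},{"slide":[0,0,0],"angular":[0,0,0]}], hand=1)

```text
time_s: 21.95
position: [384.7, 210.7, 63.5]
tool_rot: [-0.022, 0.706, 0.022, 0.707]
wrist_force: [-0.1, 0.1, 4.4]
finger_gap: 16.3
```

Request:
carry_out(commands=[{"slide":[0,0,0],"angular":[0,0,0]},{"slide":[0,0,0],"angular":[0,0,0]},{"slide":[0,0,0],"angular":[0,0,0]}])

```text
time_s: 22.25
position: [384.7, 210.7, 63.4]
tool_rot: [-0.022, 0.706, 0.022, 0.707]
wrist_force: [0.6, -0.2, 5.7]
finger_gap: 16.5
```

Run:
```python
from h import *
st();C=shot('wrist','w12',k=1.5)
```

```text
t 22.25 pos [384.67 210.72  63.43] gap 16.5 F [ 0.6  -0.23  5.7 ] T [-0.1  -0.19 -0.03]
toolx [ 0.  0. -1.] tooly [-0.06  1.    0.  ] toolz [1.   0.06 0.  ]
j [ 0.44 -0.34  2.11 -0.    1.37  0.38]
```

View pics/w12.png

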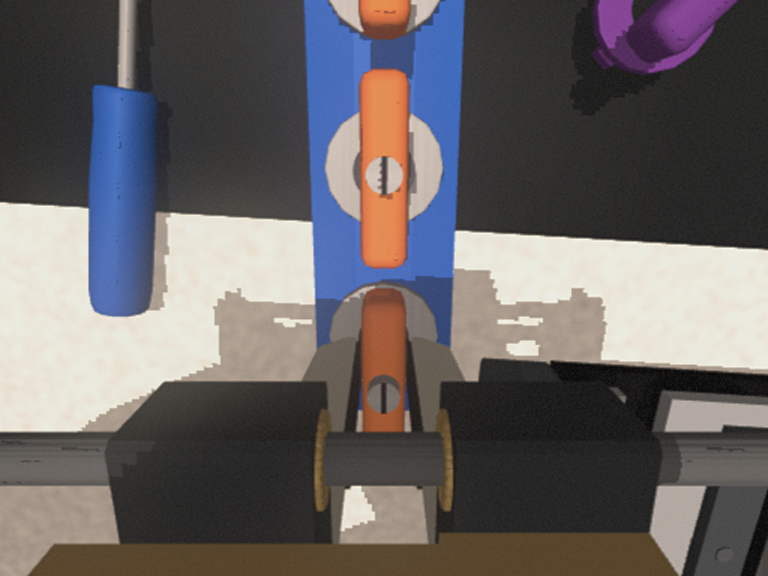

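Request:
carry_out(commands=[{"slide":[0,0,0],"angular":[0,0,0]},{"slide":[0,0,0],"angular":[0,0,0]},{"slide":[0,0,0],"angular":[0,0,0]},{"slide":[-0.6,0,0],"angular":[0,0,0]},{"slide":[0,0,0],"angular":[0,0,0]}], hand=0.4)

```text
time_s: 22.8
position: [384.7, 210.7, 69.8]
tool_rot: [-0.022, 0.707, 0.022, 0.707]
wrist_force: [-0.1, 0.4, -0.2]
finger_gap: 28.3
```

Request:
carry_out(commands=[{"slide":[0,0,0],"angular":[0,0,0]},{"slide":[0,0,0],"angular":[0,0,0]},{"slide":[0,0,0],"angular":[0,0,0]},{"slide":[0,0,0],"angular":[0,0,0]},{"slide":[0,0,0],"angular":[0,0,0]}], hand=1)

```text
time_s: 23.3
position: [384.4, 210.6, 68.9]
tool_rot: [-0.022, 0.707, 0.022, 0.707]
wrist_force: [0.4, -0.6, -0.9]
finger_gap: 13.6
```

Run:
```python
from h import *
st();go([557.4,-0.6,180],(1,-0.0075))
```

```text
t 23.3 pos [384.38 210.6   68.89] gap 13.6 F [ 0.37 -0.64 -0.92] T [ 0.   -0.15  0.02]
toolx [-0. -0. -1.] tooly [-0.06  1.   -0.  ] toolz [ 1.    0.06 -0.  ]
j [ 0.44 -0.35  2.11 -0.    1.38  0.38]
slide cm now axes [-11.11 -22.15  15.96]
turn rv [ 0.07 -0.    0.  ] slide after-turn axes [-11.11 -20.99  17.46]
turn rv [-3.07 -0.   -0.  ] slide after-turn axes [-11.11  20.99 -17.46]
```

Request:
carry_out(commands=[{"slide":[-2,0,0],"angular":[0,0,0]},{"slide":[-3,0,0],"angular":[0,0,0]},{"slide":[-4,0,0],"angular":[0,0,0]},{"slide":[-2.1,0,0],"angular":[0.068,0,0]},{"slide":[0,-3.5,2.91],"angular":[0,0,0]},{"slide":[0,-3.5,2.91],"angular":[0,0,0]},{"slide":[0,-3.5,2.91],"angular":[0,0,0]},{"slide":[0,-3.5,2.91],"angular":[0,0,0]},{"slide":[0,-3.5,2.91],"angular":[0,0,0]},{"slide":[0,-3.5,2.91],"angular":[0,0,0]},{"slide":[0,0,0],"angular":[0,0,0]},{"slide":[0,0,0],"angular":[0,0,0]},{"slide":[0,0,0],"angular":[0,0,0]}])

```text
time_s: 24.6
position: [557.3, 0.1, 179.7]
tool_rot: [0.002, 0.707, -0.002, 0.707]
wrist_force: [0.4, 0.6, -1.3]
finger_gap: 13.1
```

Run:
```python
from h import *
st();C=shot('wrist','w13',k=1.5);go([557.4,-0.6,110],(1,-0.0075));shot('scene','s13',(100,90,360,300),3)
```

```text
t 24.6 pos [557.26   0.1  179.66] gap 13.1 F [ 0.36  0.57 -1.33] T [-0.07 -0.05  0.06]
toolx [-0.  0. -1.] tooly [0.01 1.   0.  ] toolz [ 1.   -0.01 -0.  ]
j [-0.05 -0.13  1.75  0.    1.52 -0.04]
slide cm now axes [ 6.99 -0.09  0.02]
turn rv [ 0. -0. -0.] slide after-turn axes [ 6.99 -0.09  0.02]
turn rv [-3.14  0.   -0.  ] slide after-turn axes [ 6.99  0.09 -0.02]
```

View pics/w13.png

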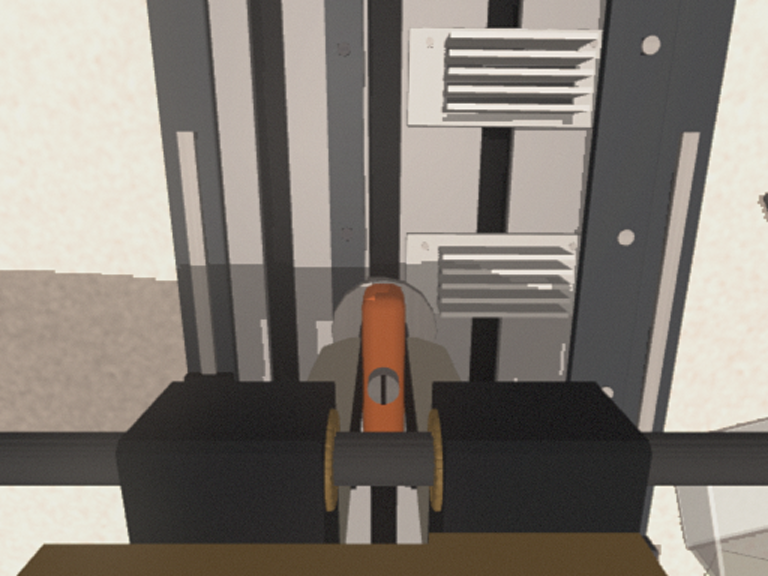

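View pics/s13.png

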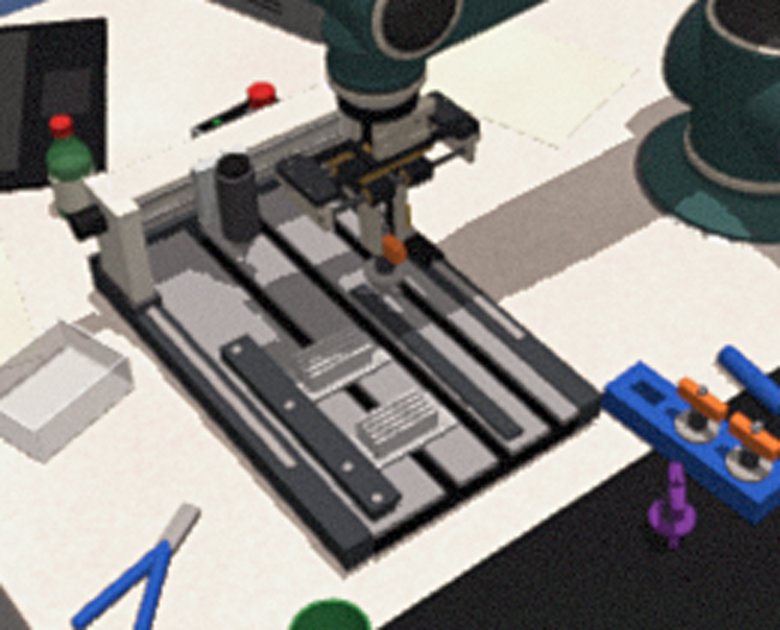

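Run:
```python
from h import *
C=ld('w13'); crop('w13_raw','w13a',(255,10,425,230),3.5)
print(p2w(C,np.array([(407,29),(407,126),(407,233)])/1.5,52))
```

```text
[[570.54 134.31  52.  ]
 [570.91  85.03  52.  ]
 [571.37  24.76  52.  ]]
```

View pics/w13a.png

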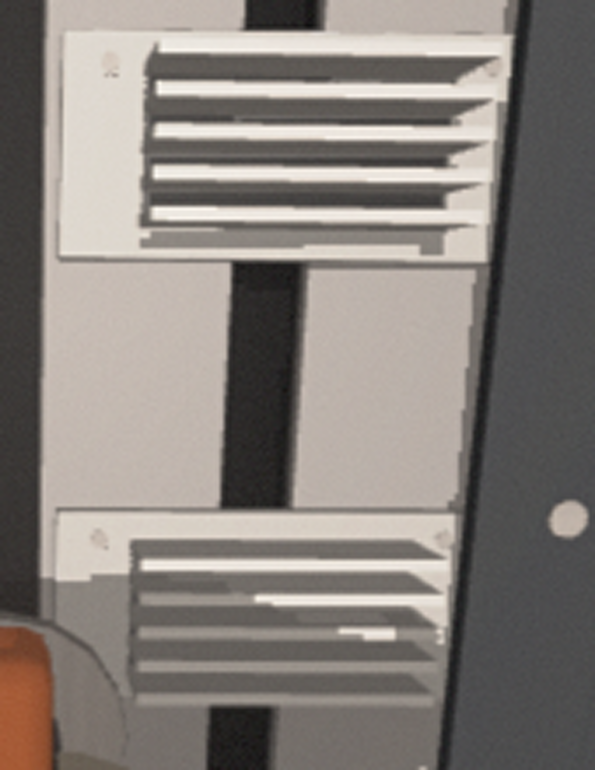

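Run:
```python
from h import *
C=ld('w13'); crop('w13_raw','w13b',(225,0,290,190),4)
```

```text
(no output)
```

View pics/w13b.png

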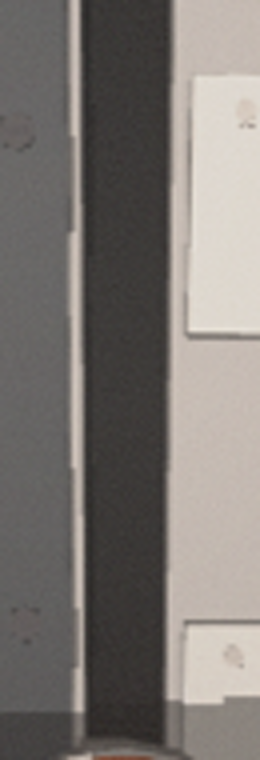

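Run:
```python
from h import *
C=ld('w13')
q=p2w(C,np.array([(86,650),(164,650),(84,350),(167,350),(81,100),(171,100)])/4+[225,0],45);print(q,(q[::2]+q[1::2])/2)
```

```text
[[549.09  17.13  45.  ]
 [566.88  17.04  45.  ]
 [549.45  82.55  45.  ]
 [567.31  82.46  45.  ]
 [549.45 131.66  45.  ]
 [567.93 131.56  45.  ]] [[557.98  17.09  45.  ]
 [558.38  82.51  45.  ]
 [558.69 131.61  45.  ]]
```

Request:
carry_out(commands=[{"slide":[3,-0.07,0.05],"angular":[0,0,0]},{"slide":[3,0,0],"angular":[0,0,0]},{"slide":[0.8,0,0],"angular":[0,0,0]},{"slide":[0,0,0],"angular":[0,0,0]},{"slide":[0.2,0,0],"angular":[0,0,0]},{"slide":[0.2,0,0],"angular":[0,0,0]},{"slide":[0.2,0,0],"angular":[0,0,0]},{"slide":[0,0,0],"angular":[0,0,0]}])

```text
time_s: 25.5
position: [558.3, -1.1, 106.2]
tool_rot: [0.002, 0.707, -0.002, 0.707]
wrist_force: [0.2, -0.4, -2.4]
finger_gap: 13.6
```

Request:
carry_out(commands=[{"slide":[0,0,-0.05],"angular":[0,0,0]},{"slide":[0.2,0,0],"angular":[0,0,0]},{"slide":[0.2,0,0],"angular":[0,0,0]},{"slide":[0.2,0,0],"angular":[0,0,0]},{"slide":[0,0,0],"angular":[0,0,0]}])

```text
time_s: 26.0
position: [557.5, -1.1, 99.5]
tool_rot: [0.002, 0.707, -0.002, 0.707]
wrist_force: [0.2, 0.2, -3.0]
finger_gap: 13.6
```

Request:
carry_out(commands=[{"slide":[0.3,0,0],"angular":[0,0,0]},{"slide":[0.3,0,0],"angular":[0,0,0]},{"slide":[0.3,0,0],"angular":[0,0,0]},{"slide":[0.15,0,0],"angular":[0,0,0]},{"slide":[0,0,0],"angular":[0,0,0]}])

```text
time_s: 26.5
position: [557.6, -1.1, 89.1]
tool_rot: [0.002, 0.707, -0.002, 0.707]
wrist_force: [0.4, -0.6, -2.9]
finger_gap: 13.1
```

Request:
carry_out(commands=[{"slide":[0.1,0,0],"angular":[0,0,0]},{"slide":[0.1,0,0],"angular":[0,0,0]},{"slide":[0.1,0,0],"angular":[0,0,0]},{"slide":[0,0,0],"angular":[0,0,0]}])

```text
time_s: 26.9
position: [557.9, -1.2, 86.8]
tool_rot: [0.002, 0.707, -0.002, 0.707]
wrist_force: [-0.9, -0.0, 2.2]
finger_gap: 13.5
```

Request:
carry_out(commands=[{"slide":[0,0,0],"angular":[0.14,0,0]},{"slide":[0,0,0],"angular":[0.14,0,0]},{"slide":[0,0,0],"angular":[0.14,0,0]},{"slide":[0,0,0],"angular":[0.14,0,0]},{"slide":[0,0,0],"angular":[0.14,0,0]},{"slide":[0,0,0],"angular":[0.14,0,0]},{"slide":[0,0,0],"angular":[0,0,0]}])

```text
time_s: 27.6
position: [557.9, -1.2, 86.8]
tool_rot: [0.291, 0.644, -0.291, 0.645]
wrist_force: [0.5, 0.3, 3.2]
finger_gap: 13.0
```

Run:
```python
from h import *
st();shot('wrist','w14',k=1.5)
```

```text
t 27.6 pos [557.9   -1.17  86.81] gap 13.0 F [0.53 0.33 3.16] T [ 0.06  0.11 -0.  ]
toolx [ 0. -0. -1.] tooly [0.75 0.66 0.  ] toolz [ 0.66 -0.75  0.  ]
j [-0.05 -0.07  1.85  0.    1.36  0.8 ]
```

View pics/w14.png

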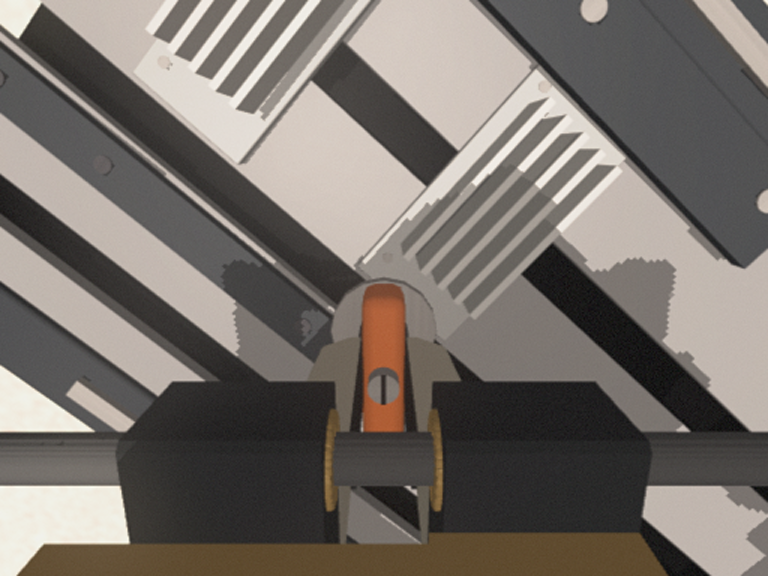

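Request:
carry_out(commands=[{"slide":[0,0,0],"angular":[0.14,0,0]},{"slide":[0,0,0],"angular":[0.14,0,0]},{"slide":[0,0,0],"angular":[0.14,0,0]},{"slide":[0,0,0],"angular":[0.14,0,0]},{"slide":[0,0,0],"angular":[0.14,0,0]},{"slide":[0,0,0],"angular":[0.14,0,0]},{"slide":[0,0,0],"angular":[0.14,0,0]},{"slide":[0,0,0],"angular":[0,0,0]}])

```text
time_s: 28.45
position: [557.6, -0.7, 86.9]
tool_rot: [0.56, 0.433, -0.559, 0.432]
wrist_force: [-4.2, 1.9, 5.5]
finger_gap: 13.1
```

Run:
```python
from h import *
st();shot('wrist','w15',(200,180,312,320),5)
```

```text
t 28.45 pos [557.61  -0.68  86.88] gap 13.1 F [-4.16  1.86  5.5 ] T [ 0.53  0.87 -0.  ]
toolx [-0.  0. -1.] tooly [ 0.97 -0.25 -0.  ] toolz [-0.25 -0.97 -0.  ]
j [-0.05 -0.07  1.85  0.    1.36  1.78]
```

View pics/w15.png

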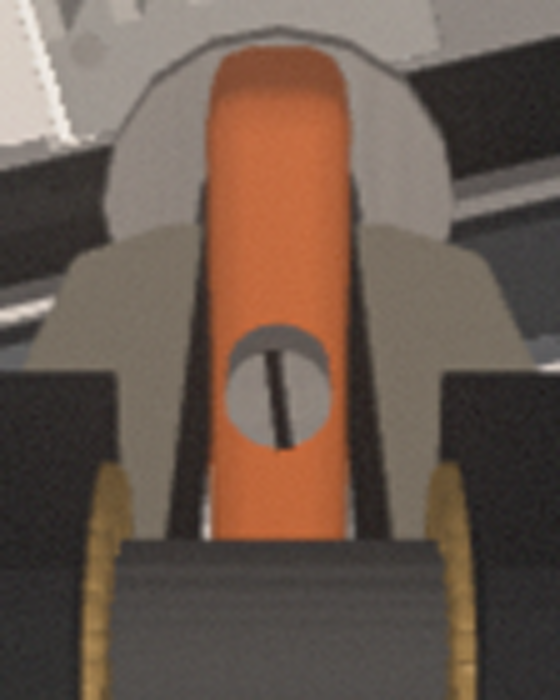

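Request:
carry_out(commands=[{"slide":[0,0,0],"angular":[0.13,0,0]},{"slide":[0,0,0],"angular":[0.13,0,0]},{"slide":[0,0,0],"angular":[0.13,0,0]},{"slide":[0,0,0],"angular":[0.13,0,0]},{"slide":[0,0,0],"angular":[0.13,0,0]},{"slide":[0,0,0],"angular":[0.13,0,0]},{"slide":[0,0,0],"angular":[0,0,0]}])

```text
time_s: 29.2
position: [557.6, -0.8, 86.8]
tool_rot: [0.682, 0.187, -0.682, 0.187]
wrist_force: [-3.5, 2.3, 5.1]
finger_gap: 13.3
```

Run:
```python
from h import *
st();shot('wrist','w16',(200,180,312,320),5)
```

```text
t 29.2 pos [557.64  -0.76  86.84] gap 13.3 F [-3.46  2.29  5.07] T [0.53 0.62 0.01]
toolx [-0.  0. -1.] tooly [ 0.51 -0.86 -0.  ] toolz [-0.86 -0.51 -0.  ]
j [-0.05 -0.07  1.85  0.    1.36  2.56]
```

View pics/w16.png

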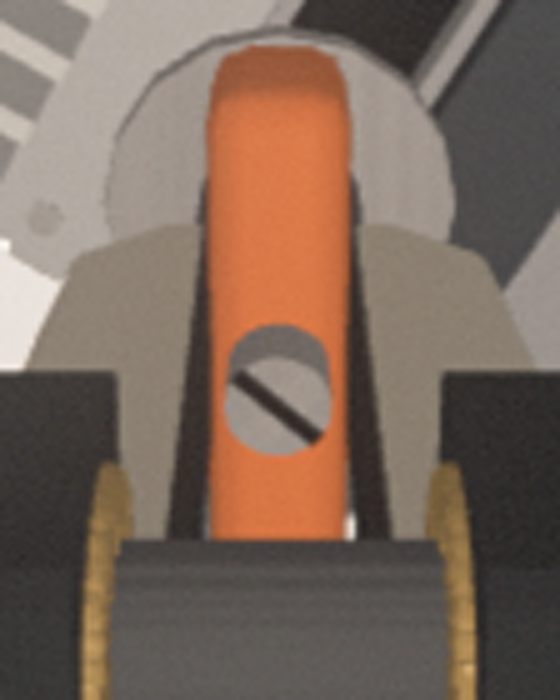

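Request:
carry_out(commands=[{"slide":[0,0,0],"angular":[0.1,0,0]},{"slide":[0,0,0],"angular":[0.1,0,0]},{"slide":[0,0,0],"angular":[0.1,0,0]},{"slide":[0,0,0],"angular":[0,0,0]}])

```text
time_s: 29.65
position: [557.7, -0.8, 86.8]
tool_rot: [0.702, 0.084, -0.702, 0.084]
wrist_force: [-3.9, 3.8, 5.3]
finger_gap: 13.4
```

Run:
```python
from h import *
st()
```

```text
t 29.65 pos [557.67  -0.79  86.81] gap 13.4 F [-3.92  3.85  5.25] T [0.64 0.61 0.05]
toolx [ 0.  0. -1.] tooly [ 0.24 -0.97 -0.  ] toolz [-0.97 -0.24 -0.  ]
j [-0.05 -0.07  1.85  0.    1.36  2.86]
```

Request:
carry_out(commands=[{"slide":[0,0,0],"angular":[0,0,0]},{"slide":[0,0,0],"angular":[0,0,0]},{"slide":[0,0,0],"angular":[0,0,0]},{"slide":[-2,0,0],"angular":[0,0,0]},{"slide":[-2,0,0],"angular":[0,0,0]},{"slide":[0,0,0],"angular":[-0.149,0,0]},{"slide":[0,0,0],"angular":[-0.149,0,0]},{"slide":[0,0,0],"angular":[-0.149,0,0]},{"slide":[0,0,0],"angular":[-0.149,0,0]},{"slide":[0,0,0],"angular":[-0.149,0,0]},{"slide":[0,0,0],"angular":[-0.149,0,0]},{"slide":[0,0,0],"angular":[-0.149,0,0]},{"slide":[0,0,0],"angular":[-0.149,0,0]},{"slide":[0,0,0],"angular":[-0.149,0,0]},{"slide":[0,0,0],"angular":[-0.149,0,0]},{"slide":[0,0,0],"angular":[-0.149,0,0]},{"slide":[0,0,0],"angular":[-0.149,0,0]},{"slide":[0,0,0],"angular":[-0.149,0,0]},{"slide":[0,0,0],"angular":[-0.149,0,0]},{"slide":[0,0,0],"angular":[-0.149,0,0]}], hand=0.1)

```text
time_s: 31.65
position: [557.7, -1.2, 126.3]
tool_rot: [0.23, 0.669, -0.23, 0.669]
wrist_force: [0.3, 0.3, 0.6]
finger_gap: 41.7
```

Request:
carry_out(commands=[{"slide":[0,0,0],"angular":[-0.149,0,0]},{"slide":[0,0,0],"angular":[-0.149,0,0]},{"slide":[0,0,0],"angular":[-0.149,0,0]},{"slide":[0,0,0],"angular":[-0.149,0,0]},{"slide":[0,0,0],"angular":[-0.149,0,0]},{"slide":[0,0,0],"angular":[-0.149,0,0]},{"slide":[0,0,0],"angular":[0,0,0]},{"slide":[0,0,0],"angular":[0,0,0]}])

```text
time_s: 32.45
position: [557.7, -1.2, 126.3]
tool_rot: [-0.077, 0.703, 0.077, 0.703]
wrist_force: [-0.2, 0.1, 0.6]
finger_gap: 42.1
```

Run:
```python
from h import *
st();shot('wrist','w17',k=1.5)
```

```text
t 32.45 pos [557.7   -1.17 126.34] gap 42.1 F [-0.21  0.14  0.6 ] T [-0.04 -0.12  0.  ]
toolx [-0. -0. -1.] tooly [-0.22  0.98 -0.  ] toolz [ 0.98  0.22 -0.  ]
j [-0.05 -0.1   1.81 -0.    1.43 -0.27]
```

View pics/w17.png

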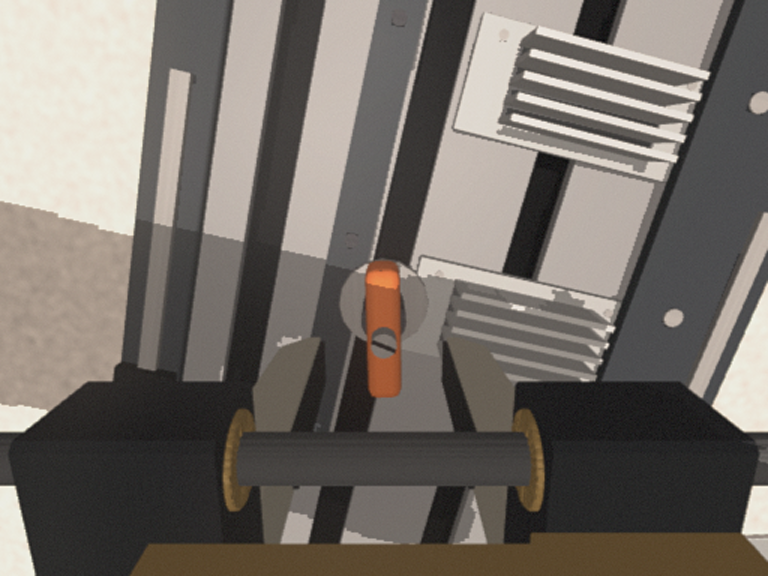

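Request:
carry_out(commands=[{"slide":[2,0,0],"angular":[0,0,0]},{"slide":[1.9,0,0],"angular":[0,0,0]},{"slide":[0,0,0],"angular":[0,0,0]}])

```text
time_s: 32.8
position: [556.5, -1.1, 85.1]
tool_rot: [-0.078, 0.704, 0.078, 0.702]
wrist_force: [0.3, 0.2, -0.8]
finger_gap: 41.8
```

Request:
carry_out(commands=[{"slide":[0,0,0],"angular":[0,0,0]},{"slide":[0,0,0],"angular":[0,0,0]},{"slide":[0,0,0],"angular":[0,0,0]},{"slide":[0,0,0],"angular":[0,0,0]},{"slide":[0,0,0],"angular":[0,0,0]},{"slide":[0,0,0],"angular":[0,0,0]}], hand=1)

```text
time_s: 33.4
position: [557.9, -1.2, 88.2]
tool_rot: [-0.079, 0.703, 0.079, 0.703]
wrist_force: [-2.8, -0.1, 6.0]
finger_gap: 13.7
```

Run:
```python
from h import *
st()
```

```text
t 33.4 pos [557.85  -1.17  88.16] gap 13.7 F [-2.8  -0.08  5.99] T [-0.09  0.46  0.14]
toolx [ 0. -0. -1.] tooly [-0.22  0.98 -0.  ] toolz [0.98 0.22 0.  ]
j [-0.05 -0.07  1.85 -0.    1.37 -0.27]
```

Gripped again. Tighten further, in small turns, watching the moment.

Request:
carry_out(commands=[{"slide":[0,0,0],"angular":[0.1,0,0]},{"slide":[0,0,0],"angular":[0.1,0,0]},{"slide":[0,0,0],"angular":[0,0,0]}])

```text
time_s: 33.7
position: [557.8, -1.1, 88.1]
tool_rot: [-0.007, 0.707, 0.007, 0.707]
wrist_force: [-3.7, -0.8, 6.6]
finger_gap: 13.5
```

Run:
```python
from h import *
st();shot('wrist','w18',(200,180,312,320),5)
```

```text
t 33.7 pos [557.84  -1.13  88.12] gap 13.5 F [-3.74 -0.76  6.62] T [-0.03  0.5   0.18]
toolx [ 0. -0. -1.] tooly [-0.02  1.   -0.  ] toolz [1.   0.02 0.  ]
j [-0.05 -0.07  1.85 -0.    1.37 -0.07]
```

View pics/w18.png

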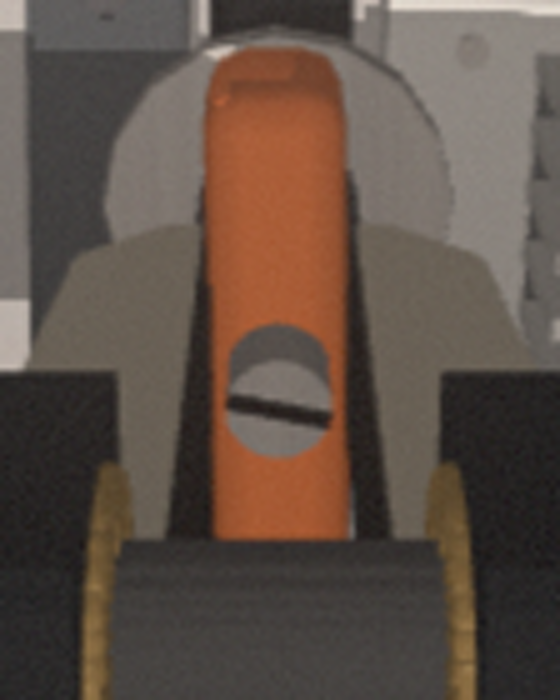

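Request:
carry_out(commands=[{"slide":[0,0,0],"angular":[0.08,0,0]},{"slide":[0,0,0],"angular":[0.08,0,0]},{"slide":[0,0,0],"angular":[0,0,0]}])

```text
time_s: 34.05
position: [557.8, -1.1, 88.1]
tool_rot: [0.049, 0.705, -0.049, 0.706]
wrist_force: [-3.1, -0.0, 5.6]
finger_gap: 13.2
```

Run:
```python
from h import *
st()
```

```text
t 34.05 pos [557.82  -1.12  88.08] gap 13.2 F [-3.13 -0.04  5.62] T [-0.05  0.47  0.38]
toolx [ 0. -0. -1.] tooly [ 0.14  0.99 -0.  ] toolz [ 0.99 -0.14  0.  ]
j [-0.05 -0.07  1.85 -0.    1.37  0.09]
```

Request:
carry_out(commands=[{"slide":[0,0,0],"angular":[0.06,0,0]},{"slide":[0,0,0],"angular":[0,0,0]}])

```text
time_s: 34.25
position: [557.8, -1.1, 88.1]
tool_rot: [0.07, 0.703, -0.07, 0.704]
wrist_force: [-2.9, 0.0, 4.7]
finger_gap: 13.4
```

Run:
```python
from h import *
st();shot('wrist','w19',(200,180,312,320),5)
```

```text
t 34.25 pos [557.82  -1.12  88.06] gap 13.4 F [-2.86  0.    4.69] T [-0.04  0.48  0.52]
toolx [ 0. -0. -1.] tooly [ 0.2   0.98 -0.  ] toolz [ 0.98 -0.2   0.  ]
j [-0.05 -0.07  1.85 -0.    1.37  0.15]
```

View pics/w19.png

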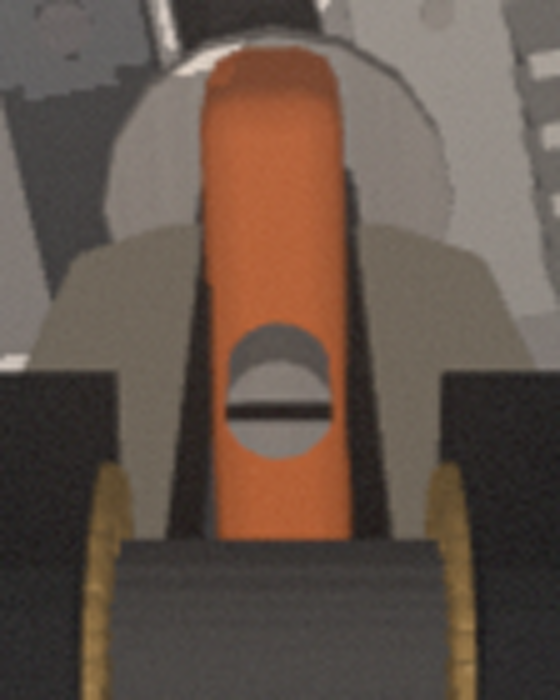

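Request:
carry_out(commands=[{"slide":[0,0,0],"angular":[0,0,0]},{"slide":[0,0,0],"angular":[0,0,0]},{"slide":[0,0,0],"angular":[0,0,0]},{"slide":[-2,0,0],"angular":[0,0,0]},{"slide":[-4,0,0],"angular":[0,0,0]},{"slide":[0,0,0],"angular":[-0.13,0,0]},{"slide":[0,0,0],"angular":[-0.132,0,0]},{"slide":[0,0,0],"angular":[0,0,0]},{"slide":[0,0,0],"angular":[0,0,0]}], hand=0.1)

```text
time_s: 35.2
position: [557.6, -1.1, 147.2]
tool_rot: [-0.022, 0.707, 0.022, 0.707]
wrist_force: [0.9, -0.7, 0.6]
finger_gap: 41.7
```

Run:
```python
from h import *
st();shot('wrist','w20',k=1.5);go([381.2,276.7,120],(1,0.06))
```

```text
t 35.2 pos [557.63  -1.14 147.2 ] gap 41.7 F [ 0.86 -0.7   0.61] T [-0.05 -0.05  0.02]
toolx [-0.  0. -1.] tooly [-0.06  1.    0.  ] toolz [ 1.    0.06 -0.  ]
j [-0.05 -0.11  1.79  0.    1.47 -0.11]
slide cm now axes [  2.73  28.81 -15.91]
turn rv [ 0. -0. -0.] slide after-turn axes [  2.72  28.79 -15.94]
turn rv [-3.14  0.   -0.  ] slide after-turn axes [  2.72 -28.79  15.94]
```

View pics/w20.png

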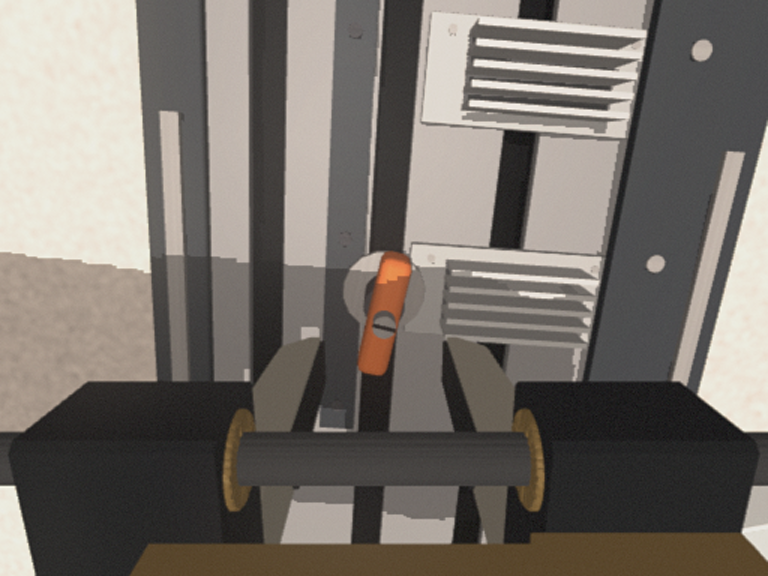

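Request:
carry_out(commands=[{"slide":[0,3.6,-1.99],"angular":[0,0,0]},{"slide":[0,3.6,-1.99],"angular":[0,0,0]},{"slide":[0,3.6,-1.99],"angular":[0,0,0]},{"slide":[0,3.6,-1.99],"angular":[0,0,0]},{"slide":[0,3.6,-1.99],"angular":[0,0,0]},{"slide":[0,3.6,-1.99],"angular":[0,0,0]},{"slide":[0,3.6,-1.99],"angular":[0,0,0]},{"slide":[0,3.6,-1.99],"angular":[0,0,0]},{"slide":[2.7,0,0],"angular":[0,0,0]},{"slide":[0,0,0],"angular":[0,0,0]},{"slide":[0,0,0],"angular":[0,0,0]},{"slide":[0,0,0],"angular":[0,0,0]}])

```text
time_s: 36.45
position: [380.8, 275.5, 121.5]
tool_rot: [-0.022, 0.706, 0.022, 0.707]
wrist_force: [-0.4, 0.3, 0.7]
finger_gap: 41.9
```

Run:
```python
from h import *
st();C=shot('wrist','w21',k=1.5);go([381.2,276.7,69],(1,0.06)); print(w2p(C,[[381.2,276.7,92]])*1.5)
```

```text
t 36.45 pos [380.83 275.54 121.46] gap 41.9 F [-0.44  0.33  0.71] T [-0.04 -0.11 -0.05]
toolx [ 0.  0. -1.] tooly [-0.06  1.    0.  ] toolz [1.   0.06 0.  ]
j [ 0.57 -0.3   1.99 -0.    1.45  0.51]
slide cm now axes [5.25 0.11 0.03]
turn rv [ 0.  0. -0.] slide after-turn axes [5.25 0.11 0.04]
turn rv [-3.14  0.    0.  ] slide after-turn axes [ 5.25 -0.11 -0.04]
[[384.2 328.2]]
```

View pics/w21.png

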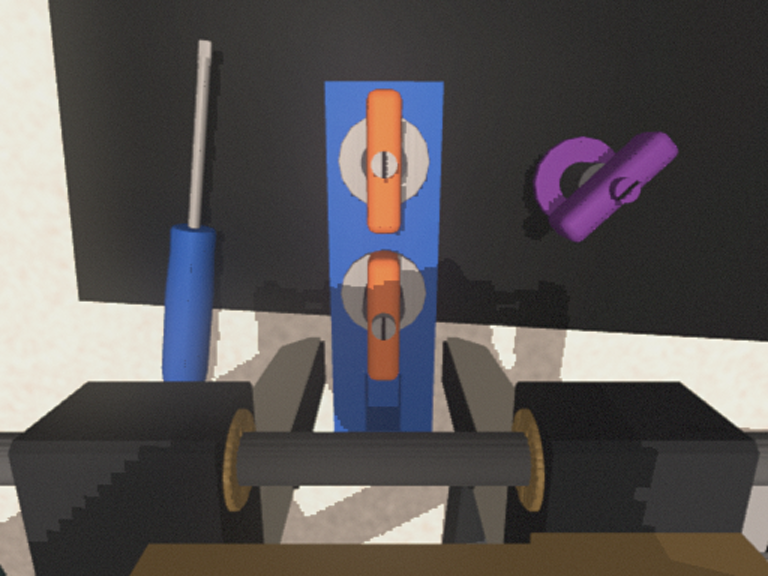

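Request:
carry_out(commands=[{"slide":[2,0.1,0.03],"angular":[0,0,0]},{"slide":[2,0,0],"angular":[0,0,0]},{"slide":[1.15,0,0],"angular":[0,0,0]},{"slide":[0,0,0],"angular":[0,0,0]},{"slide":[0,0,0],"angular":[0,0,0]}])

```text
time_s: 37.0
position: [380.8, 276.9, 69.8]
tool_rot: [-0.023, 0.707, 0.023, 0.707]
wrist_force: [-0.7, -0.1, 0.3]
finger_gap: 41.7
```

Request:
carry_out(commands=[{"slide":[0,0,0],"angular":[0,0,0]},{"slide":[0,0,0],"angular":[0,0,0]},{"slide":[0,0,0],"angular":[0,0,0]},{"slide":[0,0,0],"angular":[0,0,0]},{"slide":[0,0,0],"angular":[0,0,0]},{"slide":[0,0,0],"angular":[0,0,0]}], hand=1)

```text
time_s: 37.6
position: [380.5, 277.0, 69.2]
tool_rot: [-0.023, 0.707, 0.023, 0.707]
wrist_force: [-0.4, 0.4, 1.3]
finger_gap: 13.6
```

Run:
```python
from h import *
st();go([558.2,110,180],(1,-0.0075))
```

```text
t 37.6 pos [380.49 277.01  69.17] gap 13.6 F [-0.37  0.4   1.29] T [-0.04 -0.07  0.02]
toolx [ 0.  0. -1.] tooly [-0.06  1.    0.  ] toolz [1.   0.06 0.  ]
j [ 0.58 -0.26  2.05  0.    1.36  0.51]
slide cm now axes [-11.08 -17.82  16.65]
turn rv [ 0.07  0.   -0.  ] slide after-turn axes [-11.08 -16.57  17.9 ]
turn rv [-3.07  0.    0.  ] slide after-turn axes [-11.08  16.57 -17.9 ]
```

Request:
carry_out(commands=[{"slide":[-2,0,0],"angular":[0,0,0]},{"slide":[-3,0,0],"angular":[0,0,0]},{"slide":[-4,0,0],"angular":[0,0,0]},{"slide":[-2.1,0,0],"angular":[0.068,0,0]},{"slide":[0,-3.31,3.58],"angular":[0,0,0]},{"slide":[0,-3.31,3.58],"angular":[0,0,0]},{"slide":[0,-3.31,3.58],"angular":[0,0,0]},{"slide":[0,-3.31,3.58],"angular":[0,0,0]},{"slide":[0,-3.31,3.58],"angular":[0,0,0]},{"slide":[0,0,0],"angular":[0,0,0]},{"slide":[0,0,0],"angular":[0,0,0]},{"slide":[0,0,0],"angular":[0,0,0]}])

```text
time_s: 38.8
position: [558.3, 111.4, 179.7]
tool_rot: [0.001, 0.707, -0.001, 0.707]
wrist_force: [-0.4, 0.3, -2.9]
finger_gap: 13.5
```

Run:
```python
from h import *
st();C=shot('wrist','w22',k=1.5);crop('w22_raw','w22b',(225,0,290,190),4);go([558.2,110,110],(1,-0.0075))
```

```text
t 38.8 pos [558.31 111.41 179.66] gap 13.5 F [-0.36  0.27 -2.93] T [-0.01 -0.1   0.03]
toolx [-0.  0. -1.] tooly [0. 1. 0.] toolz [ 1. -0. -0.]
j [ 0.15 -0.1   1.72  0.    1.52  0.15]
slide cm now axes [ 6.99 -0.17 -0.  ]
turn rv [ 0.01 -0.   -0.  ] slide after-turn axes [ 6.99 -0.17 -0.  ]
turn rv [-3.14  0.   -0.  ] slide after-turn axes [6.99 0.17 0.  ]
```

View pics/w22.png

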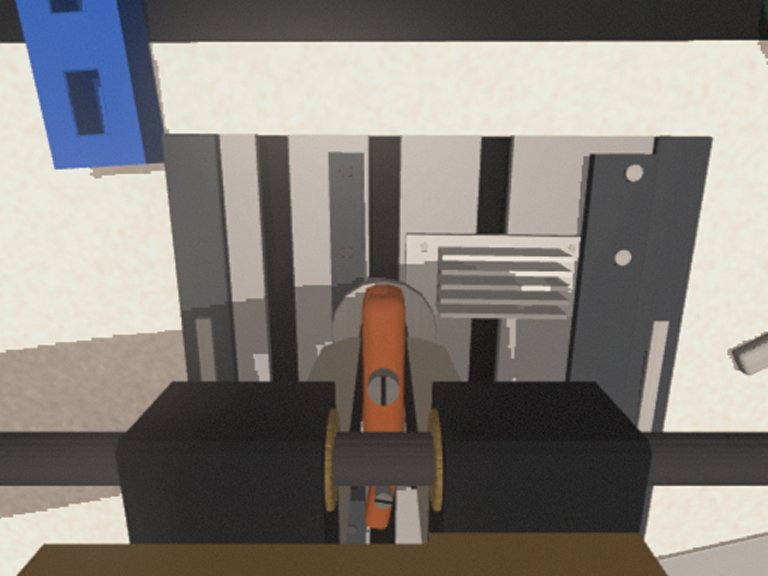

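View pics/w22b.png

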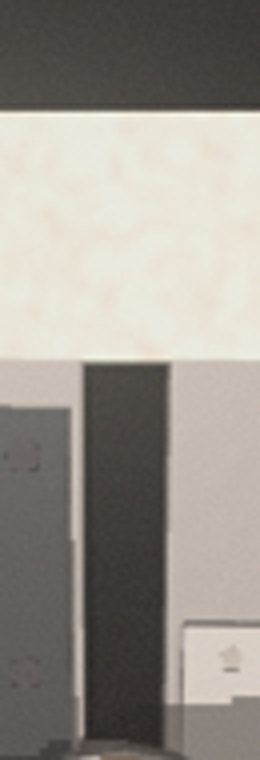

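Request:
carry_out(commands=[{"slide":[3,-0.13,0],"angular":[0.004,0,0]},{"slide":[3,0,0],"angular":[0,0,0]},{"slide":[0.9,0,0],"angular":[0,0,0]},{"slide":[0.2,0,0],"angular":[0,0,0]},{"slide":[0,0,0],"angular":[0,0,0]},{"slide":[0,0,0],"angular":[0,0,0]}])

```text
time_s: 39.45
position: [559.4, 109.9, 110.6]
tool_rot: [0.002, 0.706, -0.002, 0.708]
wrist_force: [-0.4, -0.1, -3.2]
finger_gap: 13.6
```

Request:
carry_out(commands=[{"slide":[0,0,-0.08],"angular":[0,0,0]},{"slide":[0.2,0,0],"angular":[0,0,0]},{"slide":[0.2,0,0],"angular":[0,0,0]},{"slide":[0.2,0,0],"angular":[0,0,0]},{"slide":[0.2,0,0],"angular":[0,0,0]},{"slide":[0,0,0],"angular":[0,0,0]}])

```text
time_s: 40.05
position: [557.9, 109.6, 100.5]
tool_rot: [0.002, 0.707, -0.003, 0.707]
wrist_force: [-0.2, 0.2, -2.4]
finger_gap: 13.1
```

Request:
carry_out(commands=[{"slide":[0.3,0,0.04],"angular":[0,0,0]},{"slide":[0.3,0,0],"angular":[0,0,0]},{"slide":[0.3,0,0],"angular":[0,0,0]},{"slide":[0.15,0,0],"angular":[0,0,0]},{"slide":[0,0,0],"angular":[0,0,0]}])

```text
time_s: 40.55
position: [558.3, 109.6, 90.1]
tool_rot: [0.002, 0.707, -0.002, 0.707]
wrist_force: [0.1, -0.0, -3.1]
finger_gap: 13.8
```

Request:
carry_out(commands=[{"slide":[0.1,0,0],"angular":[0,0,0]},{"slide":[0.1,0,0],"angular":[0,0,0]},{"slide":[0.1,0,0],"angular":[0,0,0]},{"slide":[0,0,0],"angular":[0,0,0]}])

```text
time_s: 40.95
position: [558.4, 109.6, 87.3]
tool_rot: [0.002, 0.707, -0.002, 0.707]
wrist_force: [-0.1, -0.5, -2.1]
finger_gap: 13.6
```

Request:
carry_out(commands=[{"slide":[0.08,0,0],"angular":[0,0,0]},{"slide":[0,0,0],"angular":[0,0,0]},{"slide":[0,0,0],"angular":[0,0,0]}])

```text
time_s: 41.25
position: [558.6, 109.6, 87.1]
tool_rot: [0.002, 0.707, -0.002, 0.707]
wrist_force: [-2.1, -0.0, 4.9]
finger_gap: 13.4
```

Request:
carry_out(commands=[{"slide":[0,0,0],"angular":[0.14,0,0]},{"slide":[0,0,0],"angular":[0.14,0,0]},{"slide":[0,0,0],"angular":[0.14,0,0]},{"slide":[0,0,0],"angular":[0.14,0,0]},{"slide":[0,0,0],"angular":[0.14,0,0]},{"slide":[0,0,0],"angular":[0.14,0,0]},{"slide":[0,0,0],"angular":[0.14,0,0]},{"slide":[0,0,0],"angular":[0.14,0,0]},{"slide":[0,0,0],"angular":[0.14,0,0]},{"slide":[0,0,0],"angular":[0.14,0,0]},{"slide":[0,0,0],"angular":[0.14,0,0]},{"slide":[0,0,0],"angular":[0.14,0,0]},{"slide":[0,0,0],"angular":[0.14,0,0]},{"slide":[0,0,0],"angular":[0,0,0]}])

```text
time_s: 42.65
position: [558.6, 110.0, 87.2]
tool_rot: [0.561, 0.431, -0.561, 0.43]
wrist_force: [-3.1, 1.1, 6.0]
finger_gap: 13.2
```

Run:
```python
from h import *
st();shot('wrist','w23',(200,180,312,320),5)
```

```text
t 42.65 pos [558.6  110.    87.17] gap 13.2 F [-3.08  1.12  5.98] T [ 0.37  0.53 -0.01]
toolx [ 0.  0. -1.] tooly [ 0.97 -0.26  0.  ] toolz [-0.26 -0.97 -0.  ]
j [ 0.15 -0.05  1.83  0.    1.36  1.98]
```

View pics/w23.png

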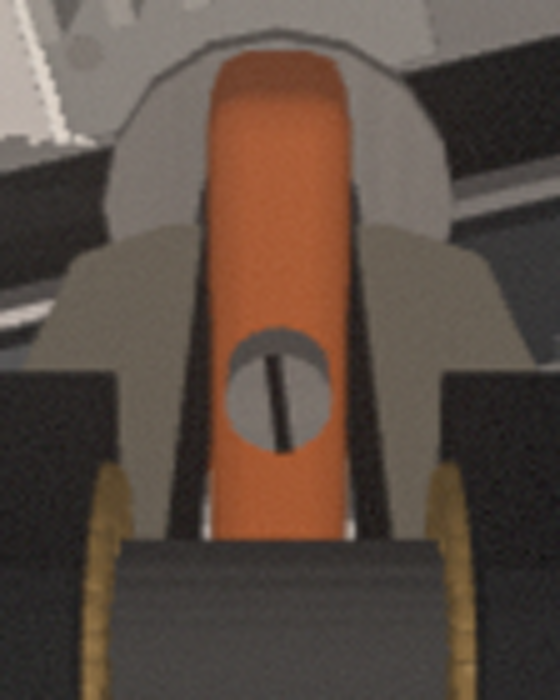

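Request:
carry_out(commands=[{"slide":[0,0,0],"angular":[0.13,0,0]},{"slide":[0,0,0],"angular":[0.13,0,0]},{"slide":[0,0,0],"angular":[0.13,0,0]},{"slide":[0,0,0],"angular":[0.13,0,0]},{"slide":[0,0,0],"angular":[0.13,0,0]},{"slide":[0,0,0],"angular":[0.13,0,0]},{"slide":[0,0,0],"angular":[0.1,0,0]},{"slide":[0,0,0],"angular":[0,0,0]}])

```text
time_s: 43.5
position: [558.6, 109.9, 87.1]
tool_rot: [0.691, 0.151, -0.691, 0.151]
wrist_force: [-2.9, 1.4, 6.2]
finger_gap: 13.9
```

Request:
carry_out(commands=[{"slide":[0,0,0],"angular":[0,0,0]},{"slide":[0,0,0],"angular":[0,0,0]},{"slide":[0,0,0],"angular":[0,0,0]},{"slide":[-2,0,0],"angular":[0,0,0]},{"slide":[-2,0,0],"angular":[0,0,0]},{"slide":[0,0,0],"angular":[-0.149,0,0]},{"slide":[0,0,0],"angular":[-0.149,0,0]},{"slide":[0,0,0],"angular":[-0.149,0,0]},{"slide":[0,0,0],"angular":[-0.149,0,0]},{"slide":[0,0,0],"angular":[-0.149,0,0]},{"slide":[0,0,0],"angular":[-0.149,0,0]},{"slide":[0,0,0],"angular":[-0.149,0,0]},{"slide":[0,0,0],"angular":[-0.149,0,0]},{"slide":[0,0,0],"angular":[-0.149,0,0]},{"slide":[0,0,0],"angular":[-0.149,0,0]},{"slide":[0,0,0],"angular":[-0.149,0,0]},{"slide":[0,0,0],"angular":[-0.149,0,0]},{"slide":[0,0,0],"angular":[-0.149,0,0]},{"slide":[0,0,0],"angular":[-0.149,0,0]},{"slide":[0,0,0],"angular":[-0.149,0,0]}], hand=0.1)

```text
time_s: 45.5
position: [558.5, 109.6, 126.5]
tool_rot: [0.163, 0.688, -0.163, 0.688]
wrist_force: [-0.3, -0.6, 0.1]
finger_gap: 42.2
```

Request:
carry_out(commands=[{"slide":[0,0,0],"angular":[-0.149,0,0]},{"slide":[0,0,0],"angular":[-0.149,0,0]},{"slide":[0,0,0],"angular":[-0.149,0,0]},{"slide":[0,0,0],"angular":[-0.149,0,0]},{"slide":[0,0,0],"angular":[-0.149,0,0]},{"slide":[0,0,0],"angular":[-0.149,0,0]},{"slide":[0,0,0],"angular":[0,0,0]},{"slide":[0,0,0],"angular":[0,0,0]}])

```text
time_s: 46.3
position: [558.5, 109.6, 126.6]
tool_rot: [-0.146, 0.692, 0.146, 0.692]
wrist_force: [1.1, 0.1, -0.0]
finger_gap: 41.9
```

Run:
```python
from h import *
st();shot('wrist','w24',k=1.5)
```

```text
t 46.3 pos [558.48 109.56 126.56] gap 41.9 F [ 1.15  0.11 -0.02] T [-0.01 -0.16 -0.02]
toolx [-0. -0. -1.] tooly [-0.41  0.91  0.  ] toolz [ 0.91  0.41 -0.  ]
j [ 0.15 -0.07  1.79 -0.    1.43 -0.27]
```

View pics/w24.png

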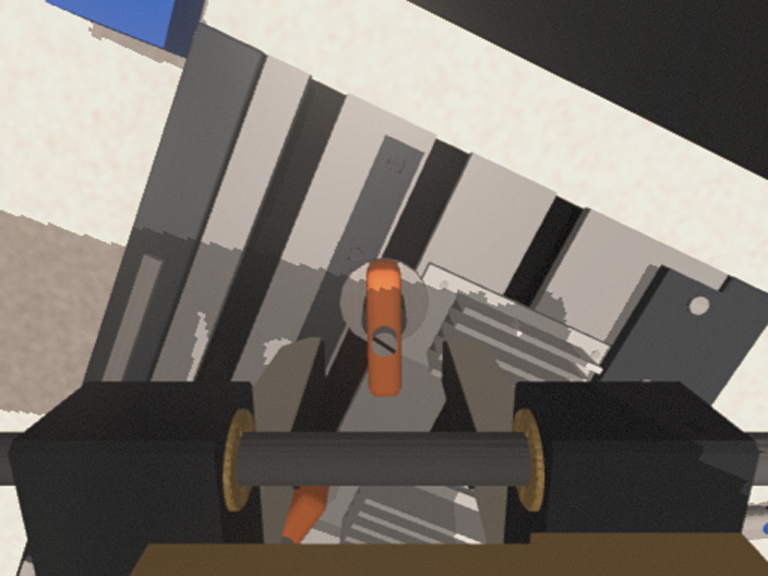

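Request:
carry_out(commands=[{"slide":[2,0,0],"angular":[0,0,0]},{"slide":[1.8,0,0],"angular":[0,0,0]},{"slide":[0,0,0],"angular":[0,0,0]}])

```text
time_s: 46.65
position: [557.4, 109.4, 86.3]
tool_rot: [-0.147, 0.693, 0.147, 0.69]
wrist_force: [0.0, 0.6, -0.1]
finger_gap: 42.2
```

Request:
carry_out(commands=[{"slide":[0,0,0],"angular":[0,0,0]},{"slide":[0,0,0],"angular":[0,0,0]},{"slide":[0,0,0],"angular":[0,0,0]},{"slide":[0,0,0],"angular":[0,0,0]},{"slide":[0,0,0],"angular":[0,0,0]},{"slide":[0,0,0],"angular":[0,0,0]}], hand=1)

```text
time_s: 47.25
position: [558.7, 109.7, 89.3]
tool_rot: [-0.148, 0.691, 0.148, 0.692]
wrist_force: [0.1, -0.7, 5.9]
finger_gap: 13.1
```

Request:
carry_out(commands=[{"slide":[0,0,0],"angular":[0.12,0,0]},{"slide":[0,0,0],"angular":[0.12,0,0]},{"slide":[0,0,0],"angular":[0.12,0,0]},{"slide":[0,0,0],"angular":[0.06,0,0]},{"slide":[0,0,0],"angular":[0,0,0]}])

```text
time_s: 47.75
position: [558.6, 109.7, 89.3]
tool_rot: [0.0, 0.707, -0.0, 0.707]
wrist_force: [-2.2, -0.2, 6.9]
finger_gap: 13.4
```

Run:
```python
from h import *
st();shot('wrist','w25',(200,180,312,320),5)
```

```text
t 47.75 pos [558.61 109.66  89.29] gap 13.4 F [-2.25 -0.17  6.91] T [-0.06  0.4   0.28]
toolx [ 0.  0. -1.] tooly [0. 1. 0.] toolz [ 1. -0.  0.]
j [ 0.15 -0.05  1.82 -0.    1.37  0.15]
```

View pics/w25.png

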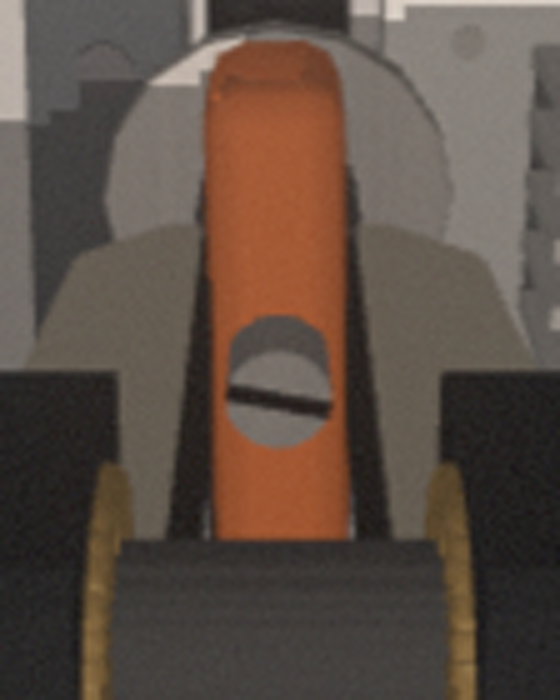

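Request:
carry_out(commands=[{"slide":[0,0,0],"angular":[0.09,0,0]},{"slide":[0,0,0],"angular":[0.09,0,0]},{"slide":[0,0,0],"angular":[0,0,0]}])

```text
time_s: 48.1
position: [558.5, 109.6, 89.2]
tool_rot: [0.064, 0.704, -0.064, 0.704]
wrist_force: [-2.7, -0.5, 6.8]
finger_gap: 13.2
```

Run:
```python
from h import *
st()
```

```text
t 48.1 pos [558.54 109.64  89.23] gap 13.2 F [-2.71 -0.45  6.84] T [-0.1   0.44  0.37]
toolx [ 0. -0. -1.] tooly [0.18 0.98 0.  ] toolz [ 0.98 -0.18  0.  ]
j [ 0.15 -0.05  1.82 -0.    1.37  0.33]
```

Request:
carry_out(commands=[{"slide":[0,0,0],"angular":[0.07,0,0]},{"slide":[0,0,0],"angular":[0,0,0]}])

```text
time_s: 48.3
position: [558.5, 109.7, 89.2]
tool_rot: [0.088, 0.702, -0.088, 0.702]
wrist_force: [-4.0, -0.0, 6.6]
finger_gap: 13.4
```

Run:
```python
from h import *
st();shot('wrist','w26',(200,180,312,320),5)
```

```text
t 48.3 pos [558.52 109.66  89.18] gap 13.4 F [-4.05 -0.    6.65] T [-0.1   0.44  0.52]
toolx [ 0. -0. -1.] tooly [0.25 0.97 0.  ] toolz [ 0.97 -0.25  0.  ]
j [ 0.15 -0.05  1.82 -0.    1.37  0.4 ]
```

View pics/w26.png

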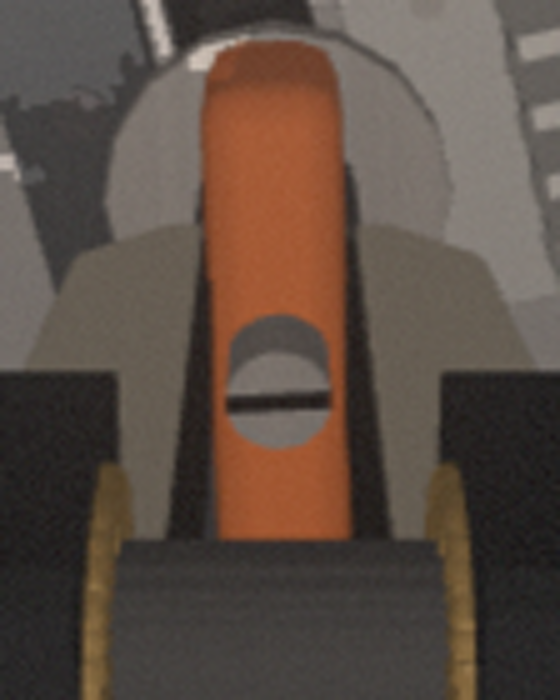

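Request:
carry_out(commands=[{"slide":[0,0,0],"angular":[0,0,0]},{"slide":[0,0,0],"angular":[0,0,0]},{"slide":[0,0,0],"angular":[0,0,0]},{"slide":[-2,0,0],"angular":[0,0,0]},{"slide":[-4,0,0],"angular":[0,0,0]},{"slide":[-4,0,0],"angular":[-0.12,0,0]},{"slide":[-4,0,0],"angular":[-0.12,0,0]},{"slide":[0,0,0],"angular":[0,0,0]},{"slide":[0,0,0],"angular":[0,0,0]},{"slide":[0,0,0],"angular":[0,0,0]}], hand=0.1)

```text
time_s: 49.35
position: [558.1, 109.5, 227.2]
tool_rot: [0.003, 0.708, -0.003, 0.706]
wrist_force: [-0.0, 0.2, -0.0]
finger_gap: 41.9
```

Run:
```python
from h import *
st();shot('wrist','w27',k=1.5);go([442,-60,240],(1,-0.0075))
```

```text
t 49.35 pos [558.09 109.52 227.17] gap 41.9 F [-0.02  0.16 -0.03] T [-0.04 -0.05  0.01]
toolx [-0. -0. -1.] tooly [ 0.01  1.   -0.  ] toolz [ 1.   -0.01 -0.  ]
j [ 0.15 -0.12  1.66 -0.    1.6   0.16]
slide cm now axes [ -1.27 -17.06 -11.45]
turn rv [-0. -0.  0.] slide after-turn axes [ -1.3  -17.04 -11.47]
turn rv [3.14 0.   0.  ] slide after-turn axes [-1.3  17.04 11.47]
```

View pics/w27.png

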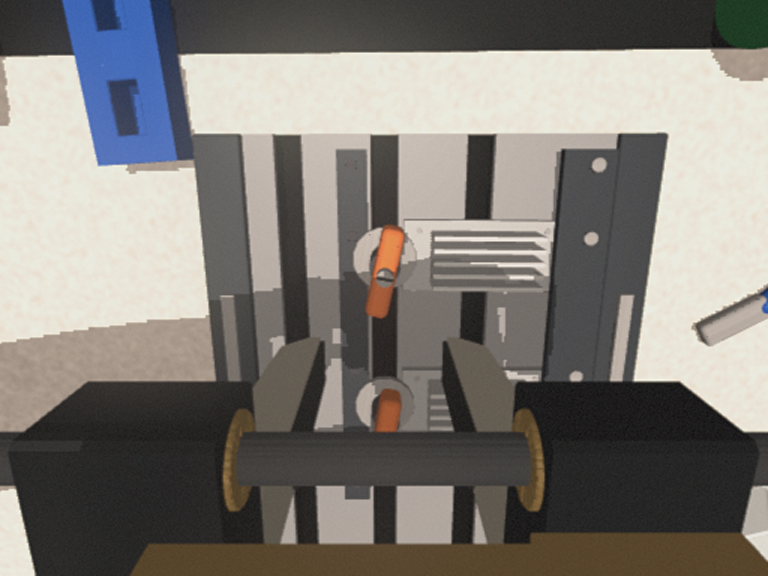

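Request:
carry_out(commands=[{"slide":[-0.3,-3.72,-1.64],"angular":[0,0,0]},{"slide":[-0.3,-3.72,-1.64],"angular":[0,0,0]},{"slide":[-0.3,-3.72,-1.64],"angular":[0,0,0]},{"slide":[-0.3,-3.72,-1.64],"angular":[0,0,0]},{"slide":[-0.3,-3.72,-1.64],"angular":[0,0,0]},{"slide":[-0.3,-3.72,-1.64],"angular":[0,0,0]},{"slide":[-0.3,-3.72,-1.64],"angular":[0,0,0]},{"slide":[0,0,0],"angular":[0,0,0]},{"slide":[0,0,0],"angular":[0,0,0]},{"slide":[0,0,0],"angular":[0,0,0]}])

```text
time_s: 50.4
position: [441.8, -149.2, 248.9]
tool_rot: [0.003, 0.707, -0.003, 0.707]
wrist_force: [-0.7, -0.3, 0.3]
finger_gap: 42.0
```

Run:
```python
from h import *
st();shot('wrist','w28',k=1.5);shot('scene','s28',(100,60,360,270),3)
```

```text
t 50.4 pos [ 441.78 -149.18  248.88] gap 42.0 F [-0.71 -0.31  0.34] T [-0.1  -0.08 -0.03]
toolx [-0.  0. -1.] tooly [0.01 1.   0.  ] toolz [ 1.   -0.01 -0.  ]
j [-0.38 -0.35  1.82  0.    1.67 -0.37]
```

View pics/w28.png

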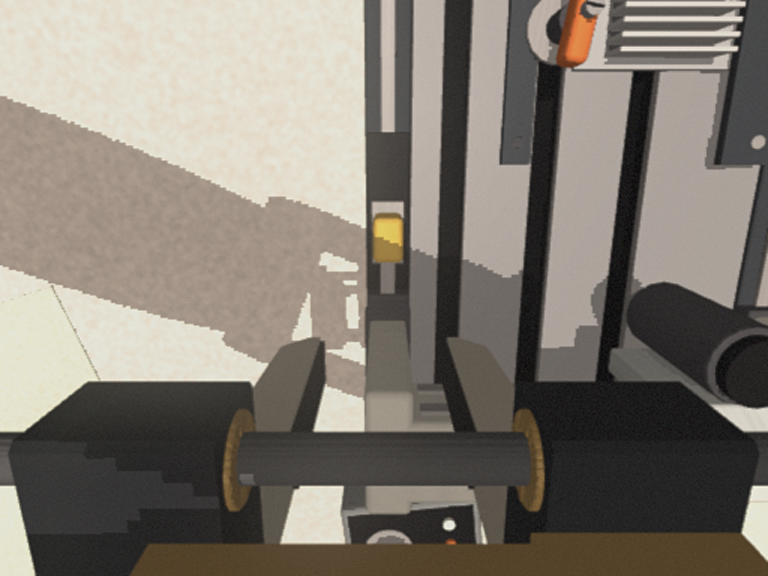

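View pics/s28.png

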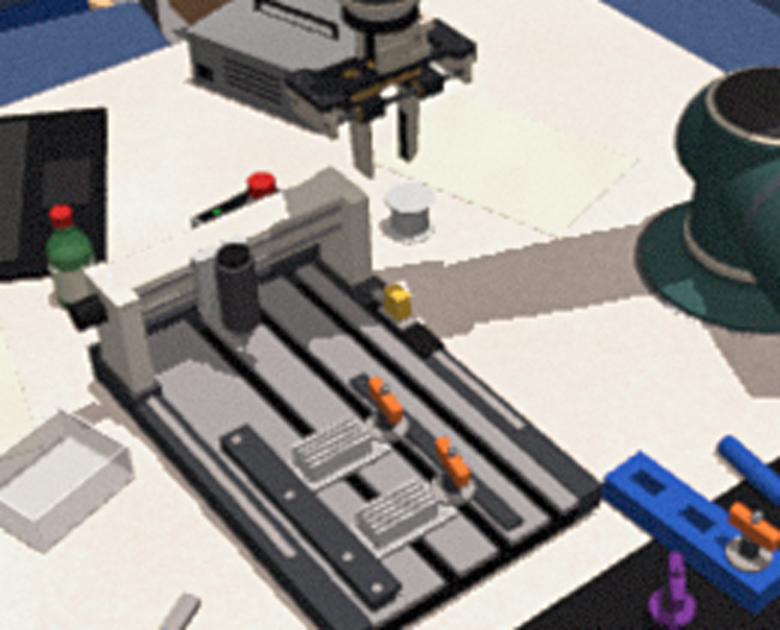

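Run:
```python
from h import *
crop('w28_raw','w28a',(225,70,295,300),3.4); crop('s28_raw','s28a',(215,140,250,180),14)
```

```text
(no output)
```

View pics/w28a.png

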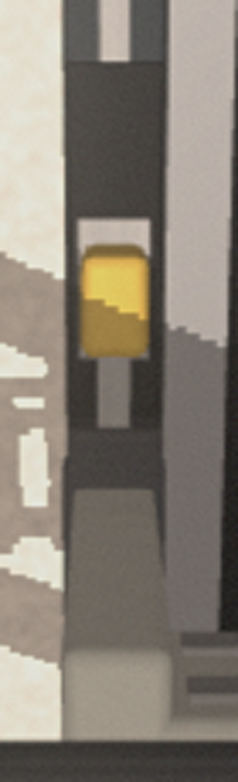

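View pics/s28a.png

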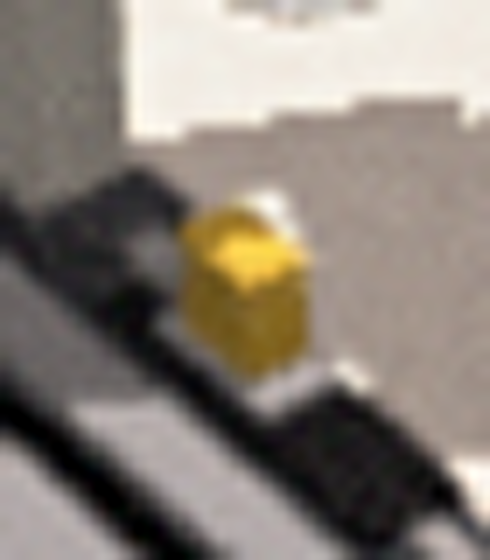

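Run:
```python
from h import *
W=ld('w28');S=ld('s28')
def ray(C,uv):
    d=C[1]@np.linalg.inv(C[0])@np.array([*uv,1.]);return C[2],d/np.linalg.norm(d)
o1,d1=ray(W,(259,160.3));o2,d2=ray(S,(232.6,157.5))
A=np.c_[d1,-d2];t=np.linalg.lstsq(A,o2-o1,rcond=None)[0];print(o1+t[0]*d1,o2+t[1]*d2)
for z in(70,80,90,100): print(z,p2w(W,np.array([(82,258),(149,258),(82,357),(149,357)])/3.4+[225,70],z)[:,:2].ravel())
print('bracket top, gantry foot front edges z=45,100,200',[p2w(W,np.array([(115,490),(115,430),(115,650)])/3.4+[225,70],z)[:,1] for z in(45,60,100,200)])
print('slide plate +y edge etc',p2w(W,np.array([(78,220),(150,220),(115,62)])/3.4+[225,70],50))
```

```text
[ 445.21 -134.36   90.52] [ 442.31 -131.8    90.03]
70 [ 435.24 -122.9   455.59 -123.04  434.87 -153.68  455.7  -153.83]
80 [ 435.45 -121.55  455.21 -121.69  435.09 -151.44  455.32 -151.58]
90 [ 435.66 -120.2   454.83 -120.33  435.31 -149.2   454.93 -149.33]
100 [ 435.87 -118.84  454.46 -118.98  435.53 -146.95  454.55 -147.08]
bracket top, gantry foot front edges z=45,100,200 [array([-206.25, -184.73, -266.88]), array([-200.98, -180.33, -259.15]), array([-186.93, -168.61, -238.55]), array([-151.81, -139.3 , -187.05])]
slide plate +y edge etc [[ 433.7  -113.49   50.  ]
 [ 456.63 -113.65   50.  ]
 [ 445.7   -65.42   50.  ]]
```

Request:
carry_out(commands=[{"slide":[2,1.82,0.34],"angular":[0,0,0]},{"slide":[4,0,0],"angular":[0,0,0]},{"slide":[4,0,0],"angular":[0,0,0]},{"slide":[3,0,0],"angular":[0,0,0]},{"slide":[0,0,0],"angular":[0,0,0]},{"slide":[0,0,0],"angular":[0,0,0]},{"slide":[0,0,0],"angular":[0,0,0]}])

```text
time_s: 51.2
position: [446.0, -131.7, 121.7]
tool_rot: [0.002, 0.706, -0.003, 0.708]
wrist_force: [-0.7, 0.3, -1.1]
finger_gap: 41.7
```

Run:
```python
from h import *
st();shot('wrist','w29',k=1.5);go([445.2,-131,67],(1,-0.0075))
```

```text
t 51.2 pos [ 446.05 -131.66  121.73] gap 41.7 F [-0.65  0.34 -1.1 ] T [-0.1  -0.04 -0.01]
toolx [ 0. -0. -1.] tooly [ 0.01  1.   -0.  ] toolz [ 1.   -0.01  0.  ]
j [-0.34 -0.32  2.    0.    1.46 -0.33]
slide cm now axes [ 5.47  0.08 -0.1 ]
turn rv [-0.  0.  0.] slide after-turn axes [ 5.47  0.08 -0.08]
turn rv [ 3.14  0.   -0.  ] slide after-turn axes [ 5.47 -0.08  0.08]
```

View pics/w29.png

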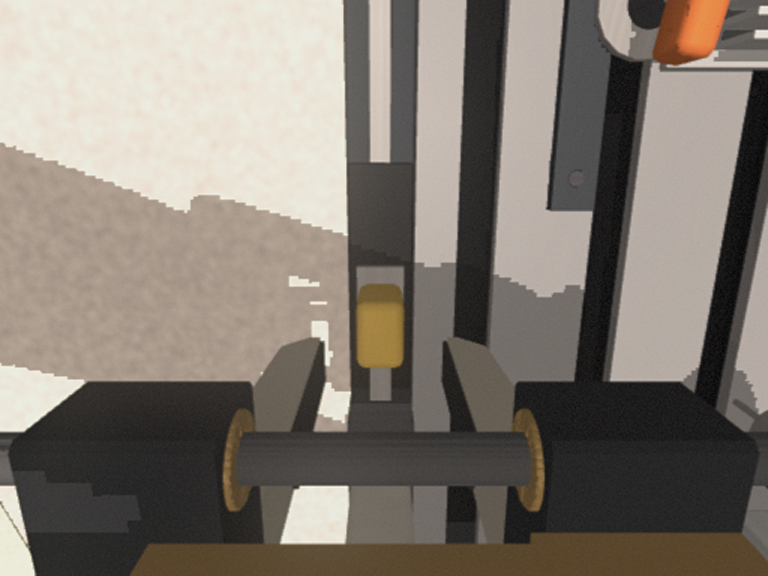

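Request:
carry_out(commands=[{"slide":[2.5,0,-0.1],"angular":[0,0,0]},{"slide":[2,0,0],"angular":[0,0,0]},{"slide":[0.8,0,0],"angular":[0,0,0]},{"slide":[0,0,0],"angular":[0,0,0]}])

```text
time_s: 51.65
position: [444.2, -131.7, 66.8]
tool_rot: [0.003, 0.707, -0.003, 0.707]
wrist_force: [0.4, -0.4, -0.6]
finger_gap: 41.7
```

Request:
carry_out(commands=[{"slide":[0,0,0],"angular":[0,0,0]},{"slide":[0,0,0],"angular":[0,0,0]},{"slide":[0,0,0],"angular":[0,0,0]},{"slide":[0,0,0],"angular":[0,0,0]},{"slide":[0,0,0],"angular":[0,0,0]}], hand=1, squeeze=25)

```text
time_s: 52.15
position: [444.7, -131.8, 67.4]
tool_rot: [0.003, 0.707, -0.003, 0.708]
wrist_force: [1.5, 0.9, 6.9]
finger_gap: 20.1
```

Slide +y 45 mm.

Request:
carry_out(commands=[{"slide":[0,1,0],"angular":[0,0,0]},{"slide":[0,1,0],"angular":[0,0,0]},{"slide":[0,1,0],"angular":[0,0,0]},{"slide":[0,1,0],"angular":[0,0,0]},{"slide":[0,0.3,0],"angular":[0,0,0]},{"slide":[0,0.1,0],"angular":[0,0,0]},{"slide":[0,0,0],"angular":[0,0,0]}])

```text
time_s: 52.85
position: [444.9, -90.7, 67.4]
tool_rot: [0.0, 0.707, -0.006, 0.708]
wrist_force: [2.0, -31.2, 0.6]
finger_gap: 19.9
```

Request:
carry_out(commands=[{"slide":[0,0.1,0],"angular":[0,0,0]},{"slide":[0,0.1,0],"angular":[0,0,0]},{"slide":[0,0,0],"angular":[0,0,0]}])

```text
time_s: 53.15
position: [445.0, -89.4, 67.4]
tool_rot: [0.0, 0.707, -0.006, 0.708]
wrist_force: [2.2, -36.0, -0.6]
finger_gap: 19.6
```

Request:
carry_out(commands=[{"slide":[0,-0.1,0],"angular":[0,0,0]},{"slide":[0,0,0],"angular":[0,0,0]}])

```text
time_s: 53.35
position: [445.0, -89.6, 67.4]
tool_rot: [0.001, 0.707, -0.005, 0.708]
wrist_force: [1.8, -26.5, 1.4]
finger_gap: 19.8
```

Request:
carry_out(commands=[{"slide":[0,0,0],"angular":[0,0,0]},{"slide":[0,0,0],"angular":[0,0,0]},{"slide":[0,0,0],"angular":[0,0,0]},{"slide":[-3,0,0],"angular":[0,0,0]},{"slide":[-4,0,0],"angular":[0,0,0]},{"slide":[-4.5,0,0],"angular":[0,0,0]},{"slide":[-4.5,0,0],"angular":[0,0,0]},{"slide":[-2,0,0],"angular":[0,0,0]},{"slide":[0,0,0],"angular":[0,0,0]},{"slide":[0,0,0],"angular":[0,0,0]},{"slide":[0,0,0],"angular":[0,0,0]}], hand=0.1)

```text
time_s: 54.45
position: [444.1, -86.5, 245.0]
tool_rot: [0.003, 0.708, -0.003, 0.706]
wrist_force: [-0.5, -0.0, 0.2]
finger_gap: 41.9
```

Run:
```python
from h import *
st();W=shot('wrist','w30',k=1.5);crop('w30_raw','w30a',(215,70,315,300),3.4)
S=ld('s28')
```

```text
t 54.45 pos [444.1  -86.51 245.02] gap 41.9 F [-0.49 -0.05  0.17] T [-0.08 -0.14  0.06]
toolx [-0.  0. -1.] tooly [0.01 1.   0.  ] toolz [ 1.   -0.01 -0.  ]
j [-0.25 -0.39  1.85  0.    1.68 -0.24]
```

View pics/w30.png

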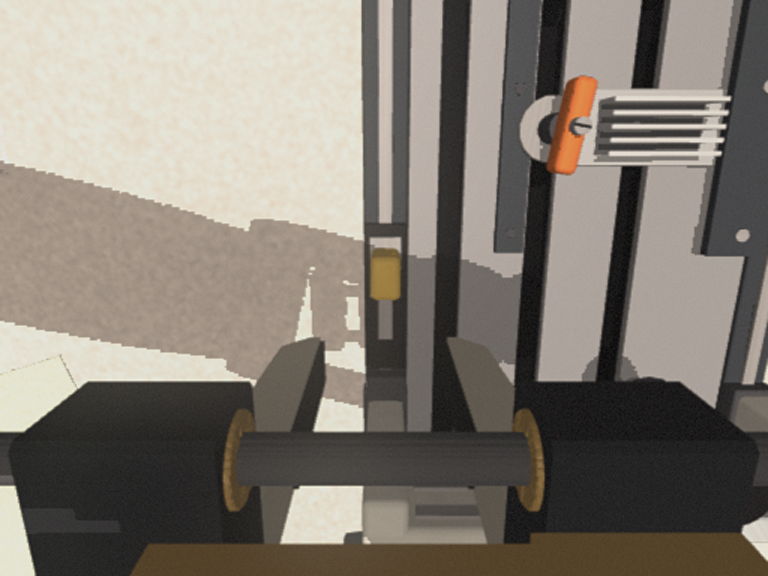

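View pics/w30a.png

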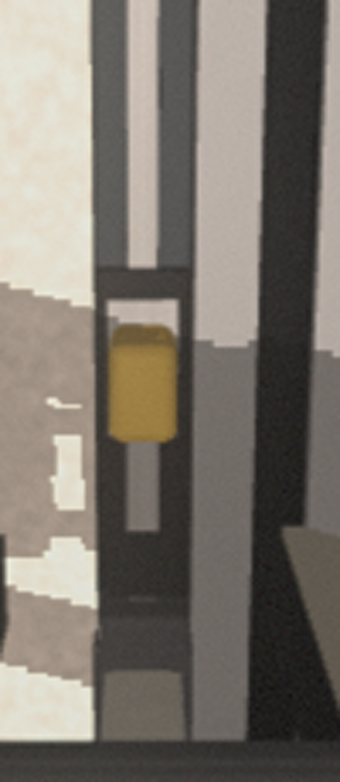

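```bash
python3 - <<'E'
from h import *
for f,q,o in(('w28',[(115,220),(115,62),(115,258),(115,357),(115,428)],[225,70]),('w30',[(143,300),(143,268),(143,345),(143,442),(143,530)],[215,70])):
    C=ld(f); p=np.array(q)/3.4+o
    print(f,'plate+y',p2w(C,p[:1],52)[0],'recess end',p2w(C,p[1:2],50)[0],'grip top y',p2w(C,p[2:4],88)[:,1],'strip end',p2w(C,p[4:],48)[0])
E
grep -n x /dev/null
```

```text
w28 plate+y [ 445.47 -113.36   52.  ] recess end [445.7  -65.42  50.  ] grip top y [-120.53 -149.71] strip end [ 445.19 -183.15   48.  ]
w30 plate+y [445.53 -75.62  52.  ] recess end [445.59 -65.67  50.  ] grip top y [ -82.6  -112.03] strip end [ 445.07 -155.6    48.  ]
```

Request:
carry_out(commands=[{"slide":[2,-3.95,0.1],"angular":[0,0,0]},{"slide":[3,0,0],"angular":[0,0,0]},{"slide":[3.5,0,0],"angular":[0,0,0]},{"slide":[3.5,0,0],"angular":[0,0,0]},{"slide":[3.5,0,0],"angular":[0,0,0]},{"slide":[1.8,0,0],"angular":[0,0,0]},{"slide":[0,0,0],"angular":[0,0,0]},{"slide":[0,0,0],"angular":[0,0,0]}], hand=1)

```text
time_s: 55.3
position: [445.0, -126.1, 73.7]
tool_rot: [0.003, 0.707, -0.003, 0.707]
wrist_force: [0.5, -0.1, 0.6]
finger_gap: 0.4
```

Request:
carry_out(commands=[{"slide":[0,0.3,0],"angular":[0,0,0]},{"slide":[0,0.3,0],"angular":[0,0,0]},{"slide":[0,0,0],"angular":[0,0,0]}])

```text
time_s: 55.6
position: [445.6, -119.9, 74.5]
tool_rot: [0.003, 0.707, -0.003, 0.708]
wrist_force: [0.6, 0.6, -0.2]
finger_gap: 0.5
```

Request:
carry_out(commands=[{"slide":[0,0.15,0],"angular":[0,0,0]},{"slide":[0,0.15,0],"angular":[0,0,0]},{"slide":[0,0,0],"angular":[0,0,0]}])

```text
time_s: 55.9
position: [445.6, -119.2, 74.5]
tool_rot: [0.001, 0.707, -0.005, 0.708]
wrist_force: [-1.4, -19.5, 1.4]
finger_gap: 0.7
```

Run:
```python
from h import *
st();W=shot('wrist','w31',k=1.5);C=ld('w30');W2=ld('w31')
```

```text
t 55.9 pos [ 445.56 -119.19   74.52] gap 0.7 F [ -1.35 -19.53   1.38] T [-3.42  0.06  0.04]
toolx [ 0.   -0.01 -1.  ] tooly [ 0.01  1.   -0.01] toolz [ 1.   -0.01  0.  ]
j [-0.31 -0.29  2.06 -0.    1.37 -0.3 ]
```

View pics/w31.png

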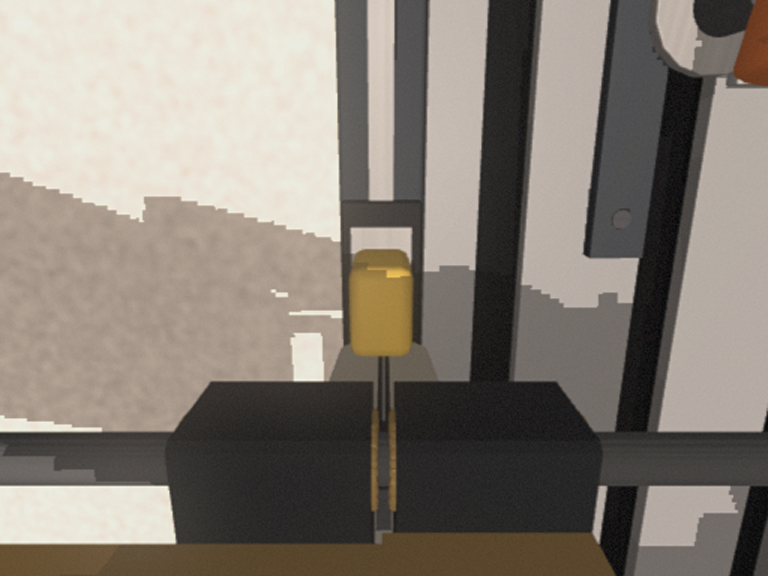

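Request:
carry_out(commands=[{"slide":[0,0.1,0],"angular":[0,0,0]},{"slide":[0,0.05,0],"angular":[0,0,0]},{"slide":[0,0,0],"angular":[0,0,0]}])

```text
time_s: 56.25
position: [445.6, -118.9, 74.6]
tool_rot: [0.0, 0.707, -0.006, 0.708]
wrist_force: [-0.5, -30.3, 0.8]
finger_gap: 0.2
```

Request:
carry_out(commands=[{"slide":[0,-0.6,0],"angular":[0,0,0]},{"slide":[-3,0,0],"angular":[0,0,0]},{"slide":[-4.5,0,0],"angular":[0,0,0]},{"slide":[-4.5,0,0],"angular":[0,0,0]},{"slide":[-4.5,0,0],"angular":[0,0,0]},{"slide":[-4.5,0,0],"angular":[0,0,0]},{"slide":[0,-4.5,0],"angular":[0,0,0]},{"slide":[0,-4.5,0],"angular":[0,0,0]},{"slide":[0,-4.5,0],"angular":[0,0,0]},{"slide":[0,-4.5,0],"angular":[0,0,0]},{"slide":[0,-4.5,0],"angular":[0,0,0]},{"slide":[0,-4.5,0],"angular":[0,0,0]},{"slide":[0,-1,0],"angular":[0,0,0]},{"slide":[0,0,0],"angular":[0,0,0]},{"slide":[0,0,0],"angular":[0,0,0]},{"slide":[0,0,0],"angular":[0,0,0]}], hand=-1)

```text
time_s: 57.85
position: [443.3, -400.5, 284.2]
tool_rot: [0.002, 0.707, -0.003, 0.707]
wrist_force: [0.5, -0.1, 0.6]
finger_gap: 93.0
```

Run:
```python
from h import *
st();W=shot('wrist','w32',k=1.5);shot('scene','s32',(100,60,360,270),3)
```

```text
t 57.85 pos [ 443.28 -400.45  284.15] gap 93.0 F [ 0.55 -0.14  0.6 ] T [ 0.02 -0.06 -0.01]
toolx [ 0. -0. -1.] tooly [ 0.01  1.   -0.  ] toolz [ 1.   -0.01  0.  ]
j [-0.78 -0.06  1.52  0.    1.68 -0.77]
```

View pics/w32.png

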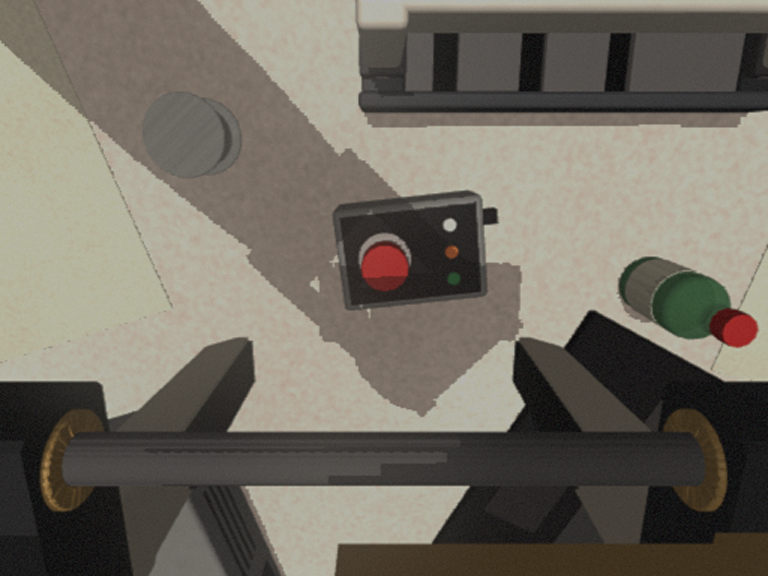

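View pics/s32.png

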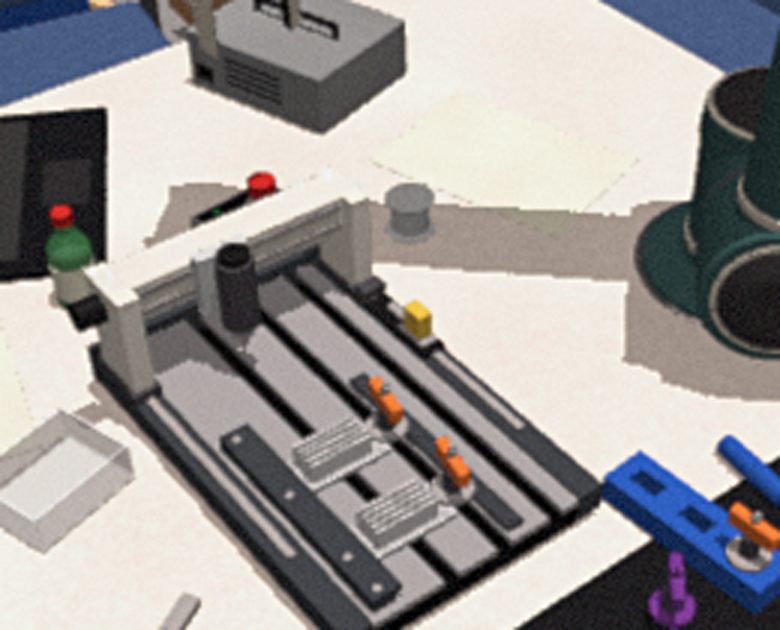

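Run:
```python
from h import *
crop('w32_raw','w32a',(220,125,330,210),7); crop('s32_raw','s32a',(170,105,210,140),14)
```

```text
(no output)
```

View pics/w32a.png

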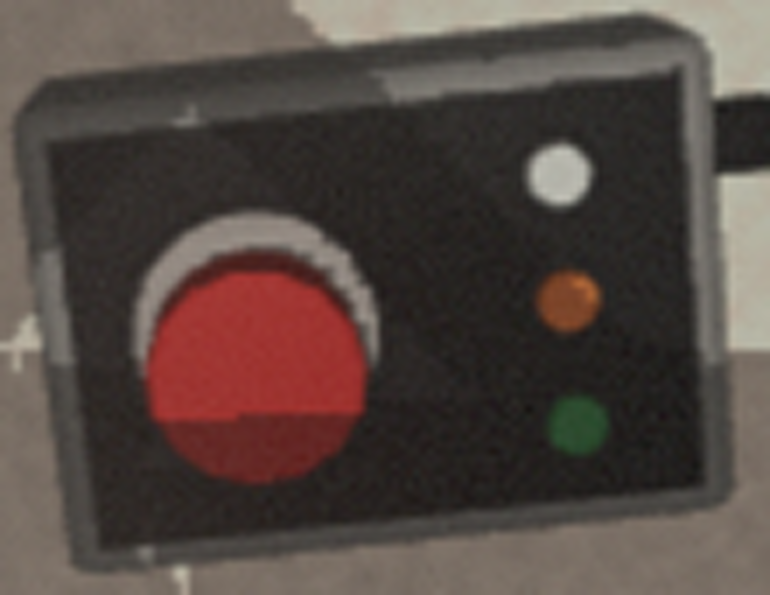

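View pics/s32a.png

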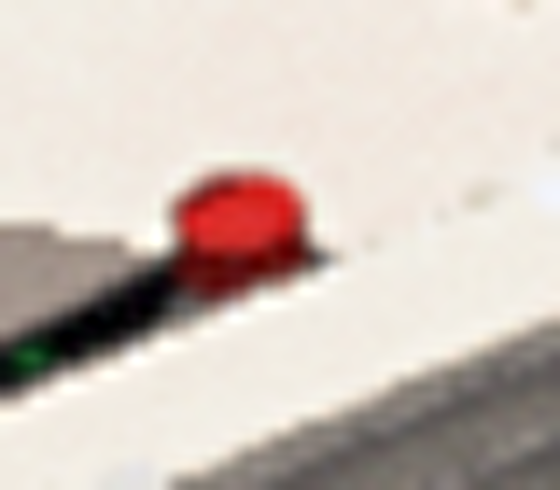

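Run:
```python
from h import *
W=ld('w32');S=ld('s32')
a=np.array([257,377])/7+[220,125]; b=np.array([240,216])/14+[170,105]
def ray(C,uv):
    d=C[1]@np.linalg.inv(C[0])@np.array([*uv,1.]);return C[2],d/np.linalg.norm(d)
o1,d1=ray(W,a);o2,d2=ray(S,b)
t=np.linalg.lstsq(np.c_[d1,-d2],o2-o1,rcond=None)[0];print(o1+t[0]*d1,o2+t[1]*d2, o1)
# box corners top at z=52
print(p2w(W,np.array([(45,140),(690,62),(720,490),(95,548)])/7+[220,125],52))
for z in (74,80,86,90):
    p=p2w(W,[a],z)[0]; print(p, 'diam', np.linalg.norm(p2w(W,[[148/7+220,a[1]]],z)-p2w(W,[[367/7+220,a[1]]],z)))
print('ring base',p2w(W,np.array([(257,328)])/7+[220,125],54))
go([441.5,-418,150])
```

```text
[ 444.73 -414.32   84.43] [ 441.14 -411.83   83.83] [ 443.67 -327.38  450.29]
[[ 408.96 -380.38   52.  ]
 [ 518.15 -367.91   52.  ]
 [ 526.76 -443.11   52.  ]
 [ 415.76 -453.19   52.  ]]
[ 444.76 -416.8    74.  ] diam 36.18171575932534
[ 444.74 -415.38   80.  ] diam 35.60479423973551
[ 444.73 -413.95   86.  ] diam 35.027872720145616
[ 444.71 -413.     90.  ] diam 34.643258373752396
ring base [[ 444.86 -412.85   54.  ]]
slide cm now axes [13.42 -1.74 -0.18]
```

Request:
carry_out(commands=[{"slide":[3,-1.35,0.1],"angular":[0,0,0]},{"slide":[4,0,0],"angular":[0,0,0]},{"slide":[4,0,0],"angular":[0,0,0]},{"slide":[4,0,0],"angular":[0,0,0]},{"slide":[1.5,0,0],"angular":[0,0,0]},{"slide":[0,0,0],"angular":[0,0,0]},{"slide":[0,0,0],"angular":[0,0,0]},{"slide":[0,0,0],"angular":[0,0,0]}])

```text
time_s: 58.75
position: [444.7, -415.8, 121.2]
tool_rot: [0.002, 0.706, -0.004, 0.708]
wrist_force: [-0.3, -0.4, -0.7]
finger_gap: 93.2
```

Run:
```python
from h import *
st();W=shot('wrist','w33',k=1.5);crop('w33_raw','w33a',(190,130,330,290),3.5)
```

```text
t 58.75 pos [ 444.67 -415.79  121.23] gap 93.2 F [-0.26 -0.36 -0.7 ] T [-0.02 -0.11  0.03]
toolx [ 0. -0. -1.] tooly [ 0.01  1.   -0.  ] toolz [ 1.   -0.01  0.  ]
j [-0.79  0.01  1.71  0.    1.42 -0.79]
```

View pics/w33.png

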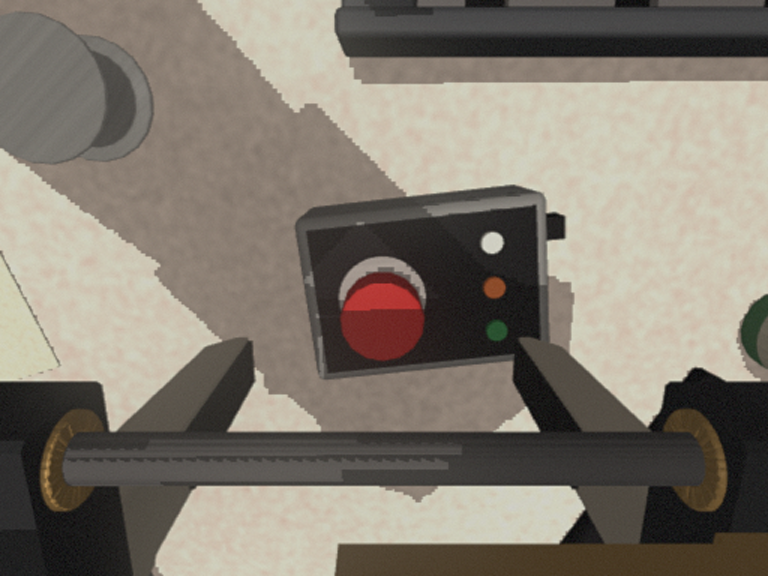

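Run:
```python
from h import *
W=ld('w33')
for z in(74,80,84): 
    print(z,p2w(W,np.array([(382.5,321)])/1.5,z)[0],np.diff(p2w(W,np.array([(341,321),(424,321)])/1.5,z)[:,0]))
```

```text
74 [ 444.47 -417.88   74.  ] [37.36]
80 [ 444.48 -415.75   80.  ] [36.3]
84 [ 444.49 -414.34   84.  ] [35.6]
```

Request:
carry_out(commands=[{"slide":[2.5,0.05,0],"angular":[0,0,0]},{"slide":[2,0,0],"angular":[0,0,0]},{"slide":[1,0,0],"angular":[0,0,0]},{"slide":[0.1,0,0],"angular":[0,0,0]},{"slide":[0,0,0],"angular":[0,0,0]}])

```text
time_s: 59.3
position: [444.2, -415.0, 63.8]
tool_rot: [0.003, 0.707, -0.003, 0.707]
wrist_force: [0.9, 0.0, 0.8]
finger_gap: 93.0
```

Request:
carry_out(commands=[{"slide":[0,0,0],"angular":[0,0,0]},{"slide":[0,0,0],"angular":[0,0,0]},{"slide":[0,0,0],"angular":[0,0,0]},{"slide":[0,0,0],"angular":[0,0,0]},{"slide":[0,0,0],"angular":[0,0,0]},{"slide":[0,0,0],"angular":[0,0,0]},{"slide":[0,0,0],"angular":[0,0,0]},{"slide":[0,0,0],"angular":[0,0,0]},{"slide":[0,0,0],"angular":[0,0,0]}], hand=1, squeeze=60)

```text
time_s: 60.2
position: [444.1, -414.7, 62.7]
tool_rot: [0.003, 0.707, -0.003, 0.707]
wrist_force: [2.6, -0.2, -0.7]
finger_gap: 34.4
```

Request:
carry_out(commands=[{"slide":[-0.3,0,0],"angular":[0,0,0]},{"slide":[-0.3,0,0],"angular":[0,0,0]},{"slide":[-0.3,0,0],"angular":[0,0,0]},{"slide":[-0.2,0,0],"angular":[0,0,0]},{"slide":[0,0,0],"angular":[0,0,0]}])

```text
time_s: 60.7
position: [444.1, -414.6, 73.2]
tool_rot: [0.003, 0.707, -0.003, 0.707]
wrist_force: [6.7, -2.8, -8.7]
finger_gap: 34.6
```

Request:
carry_out(commands=[{"slide":[-0.1,0,0],"angular":[0,0,0]},{"slide":[-0.1,0,0],"angular":[0,0,0]},{"slide":[0,0,0],"angular":[0,0,0]}])

```text
time_s: 61.0
position: [444.1, -414.6, 74.7]
tool_rot: [0.003, 0.707, -0.003, 0.707]
wrist_force: [8.5, -3.1, -11.3]
finger_gap: 34.1
```

Request:
carry_out(commands=[{"slide":[-0.1,0,0],"angular":[0,0,0]},{"slide":[-0.1,0,0],"angular":[0,0,0]},{"slide":[0,0,0],"angular":[0,0,0]},{"slide":[0,0,0],"angular":[0,0,0]}])

```text
time_s: 61.4
position: [444.0, -414.4, 74.9]
tool_rot: [0.003, 0.707, -0.002, 0.707]
wrist_force: [13.9, -9.9, -28.6]
finger_gap: 34.4
```

Run:
```python
from h import *
st();W=shot('wrist','w34',k=1.5)
```

```text
t 61.4 pos [ 444.   -414.45   74.89] gap 34.4 F [ 13.92  -9.93 -28.56] T [-1.74 -2.57 -0.07]
toolx [-0.  0. -1.] tooly [0.01 1.   0.  ] toolz [ 1.   -0.01 -0.  ]
j [-0.79  0.05  1.75  0.    1.34 -0.79]
```

View pics/w34.png

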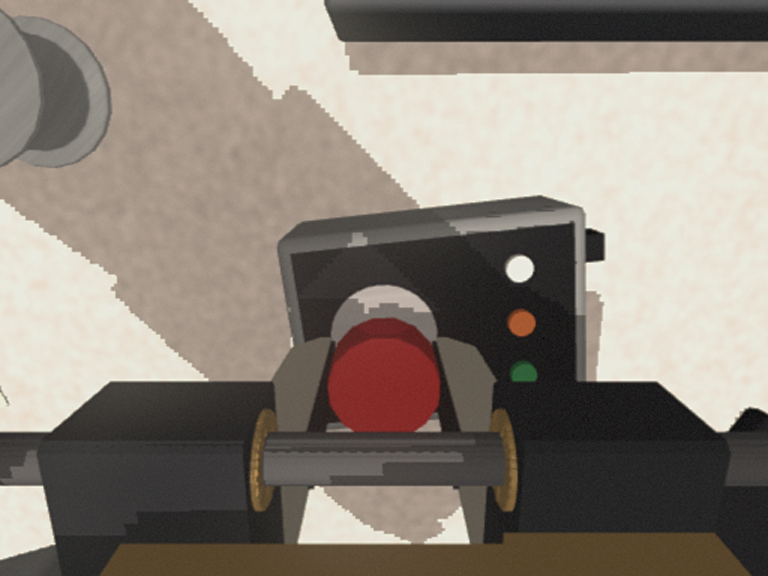

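Request:
carry_out(commands=[{"slide":[0.3,0,0],"angular":[0,0,0]},{"slide":[0.4,0,0],"angular":[0,0,0]},{"slide":[0.4,0,0],"angular":[0,0,0]},{"slide":[0.3,0,0],"angular":[0,0,0]},{"slide":[0,0,0],"angular":[0,0,0]}])

```text
time_s: 61.95
position: [444.1, -414.7, 63.1]
tool_rot: [0.003, 0.707, -0.003, 0.707]
wrist_force: [5.6, -2.1, -3.5]
finger_gap: 34.3
```

Request:
carry_out(commands=[{"slide":[0,0,0],"angular":[0,0,0]},{"slide":[0,0,0],"angular":[0,0,0]},{"slide":[0,0,0],"angular":[0,0,0]},{"slide":[0,0,0],"angular":[0,0,0]},{"slide":[0,0,0],"angular":[0,0,0]},{"slide":[0,0,0],"angular":[0,0,0]},{"slide":[-3,0,0],"angular":[0,0,0]},{"slide":[-4.5,0,0],"angular":[0,0,0]},{"slide":[-4.5,0,0],"angular":[0,0,0]},{"slide":[-4.5,0,0],"angular":[0,0,0]},{"slide":[-4.5,0,0],"angular":[0,0,0]},{"slide":[0,0,0],"angular":[0,0,0]},{"slide":[0,0,0],"angular":[0,0,0]},{"slide":[0,0,0],"angular":[0,0,0]}], hand=-1)

```text
time_s: 63.35
position: [443.6, -414.5, 272.2]
tool_rot: [0.003, 0.708, -0.002, 0.707]
wrist_force: [0.1, 0.1, -0.7]
finger_gap: 93.0
```

Run:
```python
from h import *
st();W=shot('wrist','w35',k=1.5);shot('scene','s35',k=1.5);shot('top','t35',k=1.5)
```

```text
t 63.35 pos [ 443.64 -414.49  272.21] gap 93.0 F [ 0.09  0.12 -0.65] T [-0.03 -0.08 -0.01]
toolx [-0.  0. -1.] tooly [0.01 1.   0.  ] toolz [ 1.   -0.01 -0.  ]
j [-0.79 -0.04  1.52 -0.    1.67 -0.79]
```

View pics/w35.png

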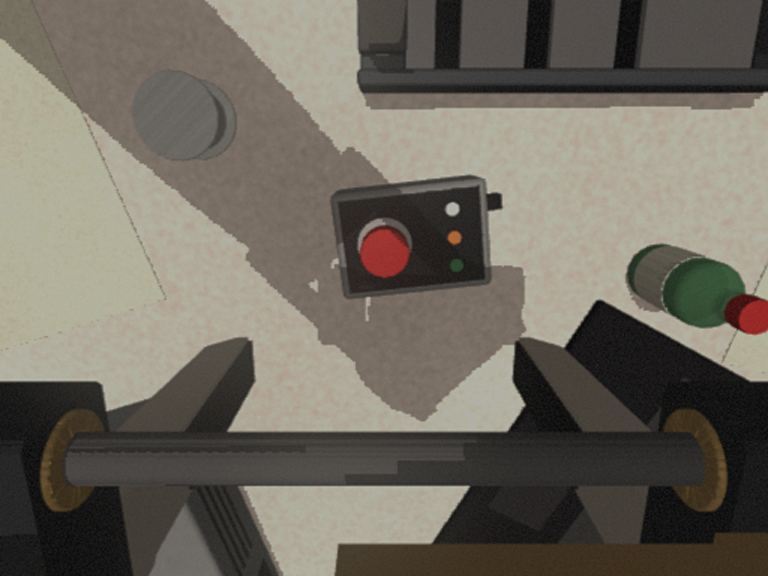

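View pics/s35.png

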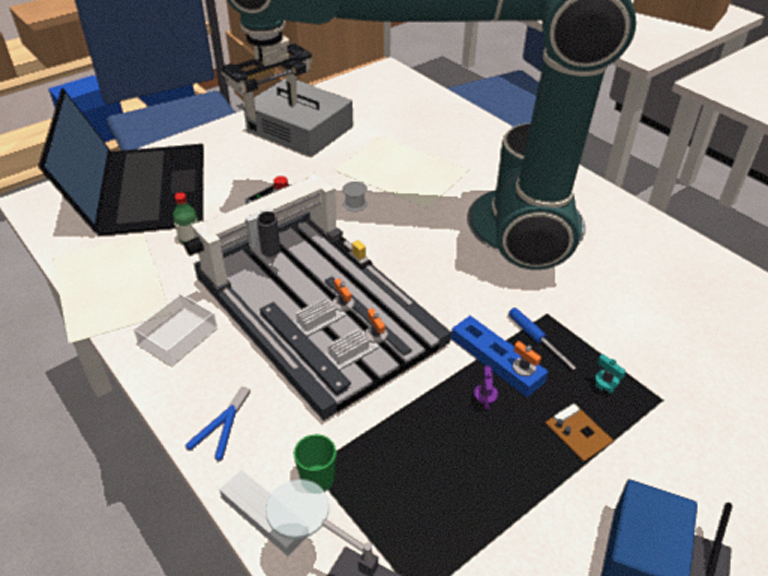

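View pics/t35.png

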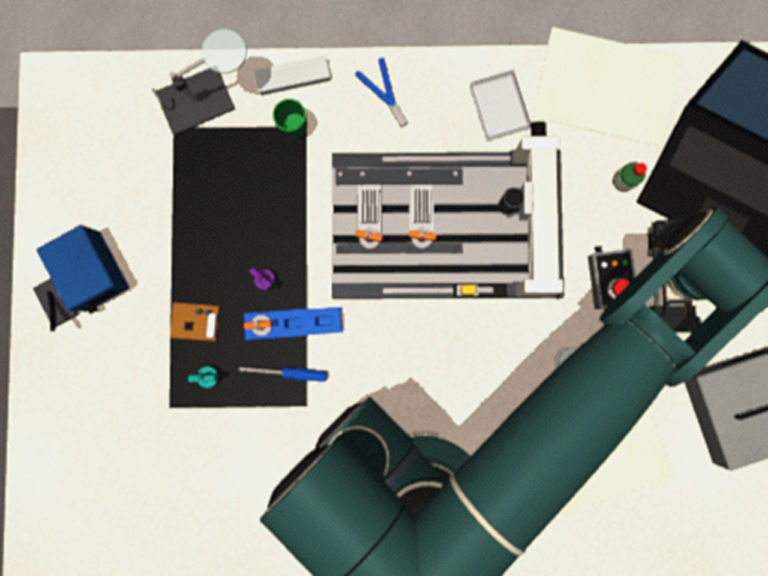

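Run:
```python
from h import *
import cv2
crop('s35_raw','s35a',(215,140,265,185),14)
im=cv2.imread('pics/w31_raw.png')[120:240,215:295]; im=cv2.convertScaleAbs(im,alpha=2.5,beta=0); cv2.imwrite('pics/w31b.png',cv2.resize(im,None,fx=5,fy=5,interpolation=cv2.INTER_CUBIC))
im=cv2.imread('pics/w28_raw.png')[80:200,225:295]; im=cv2.convertScaleAbs(im,alpha=2.5,beta=0); cv2.imwrite('pics/w28b.png',cv2.resize(im,None,fx=5,fy=5,interpolation=cv2.INTER_CUBIC))
```

```text
(no output)
```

View pics/s35a.png

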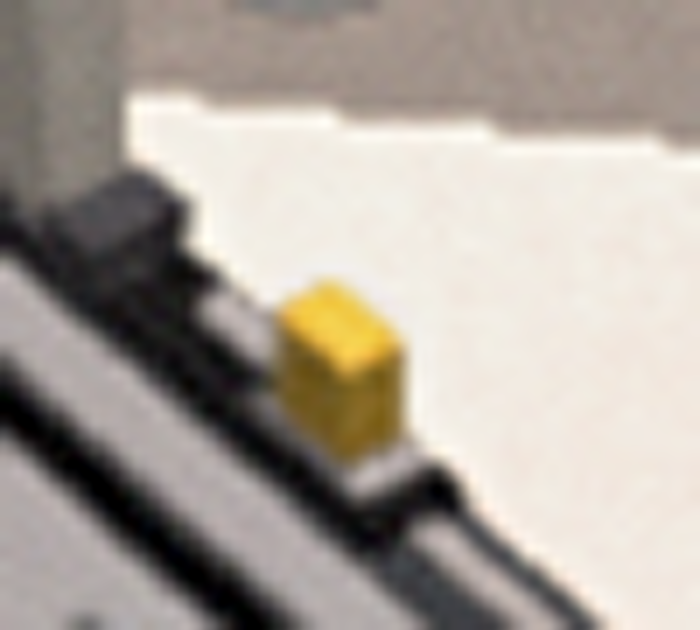

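View pics/w31b.png

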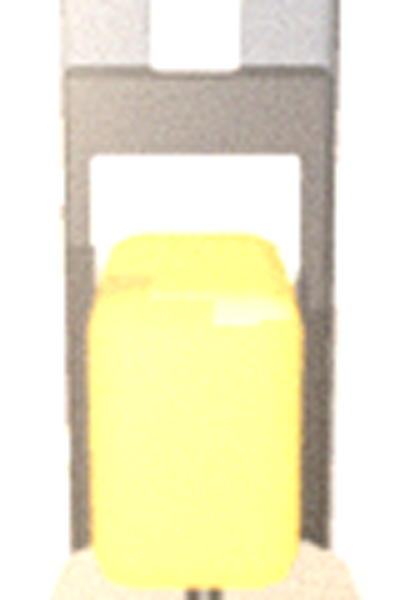

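View pics/w28b.png

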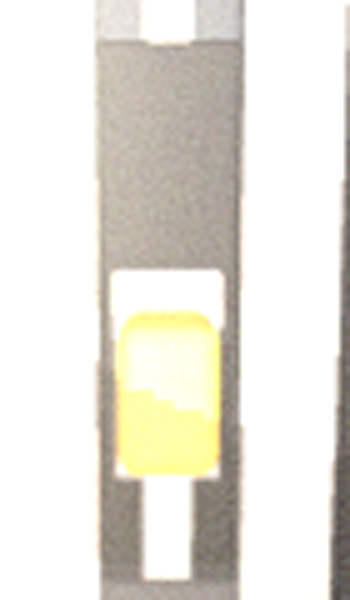

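Run:
```python
from h import *
W=ld('w27'); crop('w27_raw','w27a',(255,140,380,260),5)
print(p2w(W,np.array([(404,221),(404,288)])/1.5,52)); W=ld('w30'); print(p2w(W,np.array([(599,165)])/1.5,52))
```

```text
[[572.19 134.49  52.  ]
 [572.31  87.06  52.  ]]
[[594.39 -25.76  52.  ]]
```

View pics/w27a.png

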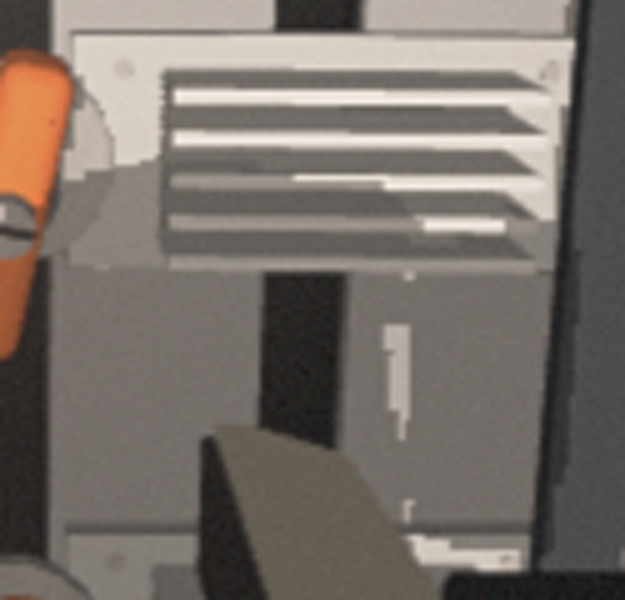

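Run:
```python
from rig import manip
print(manip.job_done(), manip.state()['time_s'])
```

```text
the job is handed in; nothing more can be done
the job is handed in; nothing more can be done
```

I loaded and clamped both heat sinks, unlocked the gantry, then pulled the power knob, and handed the job in at about 63 s. Only two heat sinks were on the bench. I used two of the three clamps and left the third in the rack as the spare.

- **Heat sinks:** I pushed each under the fence lip until it met the face. The contact force was 14 to 18 N, and the camera put the free ends where they should be to within about 1 mm.
- **Clamps:** Both discs bear on the free ends of the bases. Each nut was tightened to about 1.6 rad at 0.52 N m, and the mark on each bolt shows its head about square across the slot.
- **Transport lock:** It took 30 N without moving further, so I treated that as the end stop. The cameras showed only about 38 mm of travel instead of the nominal 45 mm. That fits only if it started about 7 mm along, which I could not confirm.
- **Power knob:** It came up 12.2 mm to a hard stop, where the force rose to 28 N. I let it back down before opening the gripper, and it sits at rest.

The final scene and top pictures show both sinks clamped and nothing knocked over. The bystanders and look-alikes in view are where they were, and the arm is clear of everything. I saw no sink knocked aside during the run.

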